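Sort the art things back into their rack and trays

TASK

Put the five art things scattered along the front of the worktop away by kind, next to those already there: stand the two paint bottles in the two empty wells of the wooden paint rack, lay the two felt markers in the two empty grooves of the grey marker tray, and lay the red-capped glue stick in the empty groove of the yellow glue tray. Everything ends fully down in its own well or groove and let go. Keep the paint bottles upright the whole time so they don't leak, and leave the eraser box and the stapler where they are, as they are still in use.

Things in the scene. Friction and masses are not known exactly. Their poses are not given: they have to be found in the camera images.
- red_paint: Small red paint bottle with a black cone cap: 31 mm round body up to 52 mm high, ribbed cone cap of 24 mm above it, 78 mm tall in all, about 55 g; stands upright on its flat base. Origin: centre of underside, z up. Round, so its yaw does not matter.
- blue_paint: Small blue paint bottle with a white cone cap: 31 mm round body up to 52 mm high, ribbed cone cap of 24 mm above it, 78 mm tall in all, about 55 g; stands upright on its flat base. Origin: centre of underside, z up. Round, so its yaw does not matter.
- red_marker: White-barrelled, red-capped felt marker lying flat on the worktop, 131 mm long, 15 mm thick, about 14 g. Origin halfway along it, at its underside (so on the surface it lies on); its y axis runs along its length.
- blue_marker: White-barrelled, blue-capped felt marker lying flat on the worktop, 131 mm long, 15 mm thick, about 14 g. Origin halfway along it, at its underside (so on the surface it lies on); its y axis runs along its length.
- glue_stick: Glue stick, a fat white tube with a red cap, lying on its side: 94 mm long, 24 mm round (it can roll sideways), about 30 g. Origin halfway along it, 12 mm below its axis as it first lies (on the surface); it turns with the stick. Its y axis runs along its length.
- paint_rack: Fixed pale wooden rack, 70 x 210 mm, 30 high, wells in a row along y at y = -75, -25, 25, 75 mm (x = 0). Wells 43 mm wide (bottle 31), 24 mm deep, floor 6 mm above the worktop. The outer two hold a black and an orange-red bottle, fixed, tops 84 mm up; the inner two (y = -25, 25) are empty, one for each loose bottle in any order. Origin: centre of underside, z up.
- marker_tray: Fixed shallow grey tray, 131 x 164 mm, rim and ridges 9 mm high and 5 mm thick, three grooves along its y, side by side at x = -42, 0, 42 mm, each 37 mm wide, 154 mm long inside, floor 3 mm above the worktop. The one at x = 42 holds a black marker (fixed); x = -42 and 0 are empty, one for each loose marker in any order, caps at either end. Origin: centre of underside, z up.
- glue_tray: Fixed shallow yellow tray, 105 x 126 mm, rim and ridges 9 mm high and 5 mm thick, two grooves along its y at x = -25 and 25 mm, each 45 mm wide, 116 mm long inside, floor 3 mm above the worktop. The one at x = 25 holds an all-white glue stick (fixed); x = -25 is empty. Origin: centre of underside, z up.
- eraser_box: Bystander: teal box of erasers, 46 x 98 mm, 20 mm high, loose, lying among the scattered things; its y axis runs along its length. Origin: centre of underside, z up.
- stapler: Bystander: black desk stapler, 34 x 153 mm, 48 mm high, loose, behind the trays at the left; its y axis runs along its length. Origin: centre of underside, z up.

How it is judged:
At the end, for the whole second after the job is handed in: Both paint bottles stand upright (within 7 degrees) on the floors of the rack's two empty wells, one each; both markers lie flat on the floors of the marker tray's two empty grooves, one each; the glue stick lies along and within the glue tray's empty groove; all at rest and let go ((((x of red_paint in the frame of paint_rack between -0.01 and 0.01 m and y of red_paint in the frame of paint_rack between -0.035 and -0.015 m) and (x of blue_paint in the frame of paint_rack between -0.01 and 0.01 m and y of blue_paint in the frame of paint_rack between 0.015 and 0.035 m)) or ((x of red_paint in the frame of paint_rack between -0.01 and 0.01 m and y of red_paint in the frame of paint_rack between 0.015 and 0.035 m) and (x of blue_paint in the frame of paint_rack between -0.01 and 0.01 m and y of blue_paint in the frame of paint_rack between -0.035 and -0.015 m))) and z of each of red_paint, blue_paint in the frame of paint_rack below 0.011 m and angle between each of red_paint, blue_paint's own z axis and vertical below 0.12 rad and ((x of red_marker in the frame of marker_tray between -0.0555 and -0.0285 m and x of blue_marker in the frame of marker_tray between -0.0135 and 0.0135 m) or (x of red_marker in the frame of marker_tray between -0.0135 and 0.0135 m and x of blue_marker in the frame of marker_tray between -0.0555 and -0.0285 m)) and y of red_marker in the frame of marker_tray between -0.013 and 0.013 m and z of each of red_marker, blue_marker in the frame of marker_tray below 0.019 m and angle between the y axis of each of red_marker, blue_marker and the y axis of marker_tray, either way round below 0.2 rad and angle between red_marker's own y axis and vertical between 1.5 and 1.64 rad and y of blue_marker in the frame of marker_tray between -0.013 and 0.013 m and angle between blue_marker's own y axis and vertical between 1.5 and 1.64 rad and x of glue_stick in the frame of glue_tray between -0.046 and -0.004 m and y of glue_stick in the frame of glue_tray between -0.014 and 0.014 m and z of glue_stick in the frame of glue_tray below 0.029 m and angle between the y axis of glue_stick and the y axis of glue_tray, either way round below 0.3 rad and angle between glue_stick's own y axis and vertical between 1.5 and 1.64 rad and linear speed of each of red_paint, blue_paint, red_marker, blue_marker, glue_stick below 0.02 m/s and angular speed of each of red_paint, blue_paint, red_marker, blue_marker, glue_stick below 0.2 rad/s); the robot touches nothing.
It fails at once if the red paint bottle is tipped more than about 35 degrees (angle between red_paint's own z axis and vertical above 0.6 rad).
It fails at once if the blue paint bottle is tipped more than about 35 degrees (angle between blue_paint's own z axis and vertical above 0.6 rad).
It fails at once if the eraser box is moved more than 25 mm (distance of eraser_box from where it was at the start of the episode above 0.025 m).
It fails at once if the stapler is moved more than 25 mm (distance of stapler from where it was at the start of the episode above 0.025 m).
It also fails if it takes over 136 s, if anything falls off the work surface, if the arm or the gripper's body presses on something with over 40 N, if the wrist force passes 120 N, or if a joint passes its speed limit or range.

ROBOT

A 6-joint arm with a two-finger parallel gripper is mounted at the origin on a cart in front of the work surface, level with it; the furniture and walls round the work are solid. World frame = base frame: x ahead of the robot, y to its left, z up, the work surface at z = 0. Lengths are in m, angles in rad, forces in N, time in s.
With the tool pointing down it reaches from about 0.275 to 0.775 m from the base axis. Payload 14.6 kg.
Tool frame: the origin (TCP) lies at the very end of the fingers, on their centre line; the grasp point (between the pads) lies arm.hold_point_z behind it (arm.hold_point_z is the distance from the TCP to the grasp point, in m); z points along the fingers, y is the line along which they close (so a half turn about z gives the same grasp; the last joint's range is limited). The gripper opens to 85 mm and grips with 20 to 120 N. Pads are 22 mm wide; open, the fingers measure 114 mm over their backs; the gripper's body (76 mm by 85 mm) begins 54 mm behind the grasp point. The pads swing forward as they close: fully open they stand 13 mm farther back than shut.
Start: joints at [-1.337, 0.263, -0.048, 1.259, 0, 1.415], TCP at [0.199, -0.486, 0.231] pointing down, gripper open.
Joint ranges: [-2.65, 2.65], [-0.89, 1.7], [-1.18, 1.37], [-2.13, 2.11], [-1.35, 1.29], [-3.14, 3.14]. Speed limits (rad/s): [1.89, 1.89, 2.57, 2.79, 3.14, 3.14].

INTERFACE

Orientations are given as a unit quaternion [w, x, y, z].
In Python, from cell import arm gives the robot as it stands. The module is installed in compiled form; this text tells all that it offers.
- The arm moves only by the tool play_rows, never from a script. Its argument "targets" is a list of rows, each a list of 7 numbers: the opening, from 0 (shut) to 1 (fully open), then the shift along the tool's x, y, z in units of 30 mm (1.0 is 30 mm), then the turn, a rotation vector about the tool's x, y, z in units of 5 degrees (1.0 is 5 degrees). A call has 1 to 20 rows; each row shifts and turns the commanded pose from where the row before left it, along the tool's axes as they then stand; what a row does not reach is not made up. A row lasts 1/10 s, in which the tool goes at most 50 mm and 8.59 degrees, less where a joint would pass 70% of its speed; a pose out of reach is approached as far as the arm can. A call is refused whole if a number of a shift passes 1 or a number of a turn 1, either way. A call with a gripper value outside its range is refused whole. The fingers move at their own pace and stop on an object; "force" is the grip in N (left out, the last holds). Time passes only in rows, so rows that do not move let the fingers close. It gives the time, the measured TCP pose, the force, the opening and the grip force at its end, in the units of the state.
- arm.state(): the state, without advancing time (a new reading comes with each control period).
- arm.grab_frame(name): name is "scene" or "side" or "wrist"; returns a dict with "pixels" (420x560x3 uint8, blue, green, red), "fovy" (degrees; the focal length in pixels is half the picture's height over the tangent of half this angle, whatever the lens; pixels are square), "cx", "cy" (the principal point, pixels), "xyz" and "rotation" of the camera in the world; the wrist camera has in their place "T_tool_cam" (4x4, takes a point from camera to tool coordinates, whose origin is the TCP and whose axes are the flange's). Camera axes: x right, y down, z forward; pixel columns grow to the right and rows downward; lengths in m; the calibration is good to about 2 mm. A picture is of the moment at which its call begins: read the wrist's pose just before it. There is no depth.
- arm.hand_in(): hands the job in; it is judged then, once.
The state is a dict: "time": time; "qpos": joint angles; "joint_vel": joint speeds; "joint_efforts": joint torques, N m; "tcp_pos": TCP position; "ee_rot": TCP orientation; "force": force on the tool from outside, world axes, zero at the start; "torque": the same for the moment, N m; "gripper_width": finger opening in m; "finger_force": force on a finger pad.
Only numpy, scipy, OpenCV 4.12 (cv2) and the standard library are available. Lean on these libraries where they do the work, as an engineer would, in place of code of your own. Each camera call takes 0.05 s, during which the arm holds its last target. There are 200 camera calls.

## Working session

There is one attempt and no reset: what is moved stays moved. The work goes in short steps, Python scripts to look and compute and a tool call to move; the robot and the scene stay as the last step left them, time stands still between calls to the robot, and variables do not carry over. Pictures are saved under pics/ and viewed, at most 14 in all, crops included, and the job is handed in when it is done.

Besides the shell and the picture viewer there is one more tool, called after "Emit:" as name(argument=value, ...) on one line, values as JSON. play_rows: Moves the arm, as the interface text tells. Its arguments: {"type":"object","properties":{"targets":{"type":"array"},"force":{"type":"number"}},"required":["targets"]}

```bash
mkdir -p pics; cat > h.py <<'E'
import numpy as np,cv2
from cell import arm
from scipy.spatial.transform import Rotation as R
def grab(n):
    s=arm.state(); f=arm.grab_frame(n); p=f["pixels"]; fl=p.shape[0]/2/np.tan(np.radians(f["fovy"])/2)
    if n=="wrist":
        q=np.array(s["ee_rot"]); T=np.eye(4); T[:3,:3]=R.from_quat(q[[1,2,3,0]]).as_matrix(); T[:3,3]=s["tcp_pos"]
        T=T@np.array(f["T_tool_cam"]); o,Rm=T[:3,3],T[:3,:3]
    else: o,Rm=np.array(f["xyz"]),np.array(f["rotation"])
        
    if Rm.shape!=(3,3): Rm=R.from_quat(Rm[[1,2,3,0]]).as_matrix()
    return dict(p=np.ascontiguousarray(p),f=fl,cx=f["cx"],cy=f["cy"],o=o,R=Rm)
def ray(c,u,v):
    d=c["R"]@np.array([(u-c["cx"])/c["f"],(v-c["cy"])/c["f"],1]); return d/np.linalg.norm(d)
def plane(c,u,v,z):
    d=ray(c,u,v); return c["o"]+d*(z-c["o"][2])/d[2]
def proj(c,P):
    q=c["R"].T@(np.array(P)-c["o"]); return q[:2]/q[2]*c["f"]+[c["cx"],c["cy"]]
def tri(c1,a,c2,b):
    d1,d2=ray(c1,*a),ray(c2,*b); A=np.stack([d1,-d2],1); t=np.linalg.lstsq(A,c2["o"]-c1["o"],rcond=None)[0]
    p,q=c1["o"]+t[0]*d1,c2["o"]+t[1]*d2; return (p+q)/2,np.linalg.norm(p-q)
E
python3 - <<'E'
from h import *
import pickle
for n in ("scene","side","wrist"):
    c=grab(n); cv2.imwrite(f"pics/{n}0.png",c["p"]); pickle.dump(c,open(f"{n}0.pkl","wb")); print(n,c["o"].round(3),c["R"].round(2).tolist(),c["f"],c["cx"],c["cy"])
s=arm.state(); print(s, arm.hold_point_z)
E
```

```text
scene [-0.5   -0.767  0.632] [[0.58, -0.35, 0.74], [-0.82, -0.22, 0.53], [-0.02, -0.91, -0.41]] 472.2664396964948 274.07607030633227 214.03502370289806
side [0.036 0.757 0.408] [[-0.83, -0.19, 0.52], [-0.56, 0.33, -0.76], [-0.02, -0.93, -0.38]] 396.689475636241 285.4501928078069 204.30823798823988
wrist [ 0.269 -0.457  0.373] [[0.38, -0.88, -0.27], [-0.93, -0.36, -0.11], [-0.0, 0.29, -0.96]] 301.89107453068607 280.6053141873122 209.24518713063233
{'time': 0.15, 'qpos': array([-1.33731192e+00,  2.63421559e-01, -4.87396657e-02,  1.25942036e+00,
       -1.41144033e-05,  1.41550155e+00]), 'joint_vel': array([ 0.00064567, -0.00177381,  0.00134986,  0.00083416, -0.00029783,
        0.00035941]), 'joint_efforts': array([ 1.51150707e-03, -6.37822008e+01,  3.84654093e+01,  1.05153455e-02,
       -1.00714897e-04, -1.06206244e-05]), 'tcp_pos': array([ 0.19895401, -0.48563011,  0.23095006]), 'ee_rot': array([-3.92054852e-04,  9.81165687e-01,  1.93167650e-01, -2.23977229e-05]), 'force': array([-0.47717251, -0.48326117,  0.82784091]), 'torque': array([-0.03190307, -0.00362807, -0.01970268]), 'finger_force': 0.0, 'gripper_width': 0.08546677419538286} 0.0187
```

View pics/scene0.png

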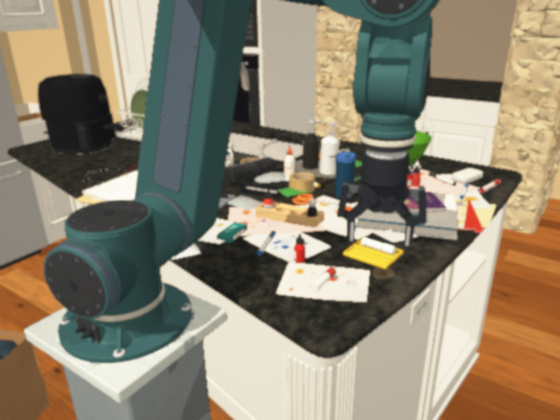

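View pics/side0.png

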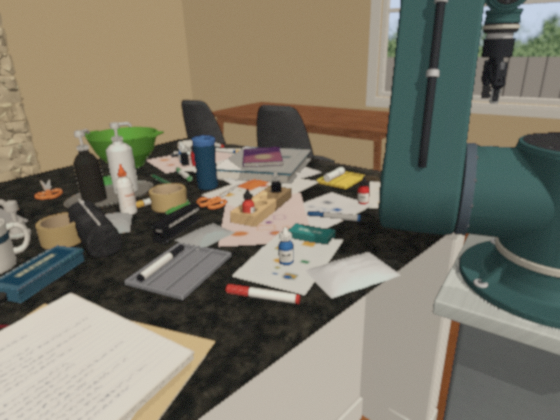

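Scene view: glue stick at (327,278), red paint (300,250), blue marker (266,242), eraser (233,232), yellow tray (374,253), rack (290,212). Side view: blue paint (287,250), red marker (263,293), marker tray (182,270), stapler (180,220), eraser (310,233), rack (262,205).

```bash
python3 - <<'E'
from h import *
import pickle
s,d=[pickle.load(open(n+"0.pkl","rb")) for n in("scene","side")]
for n,c,u,v,z in [("glue",s,327,278,.012),("redp",s,300,262,0),("bluem",s,266,242,.007),("er",s,233,232,.01),("ytray",s,374,253,.005),("rack",s,290,214,.03),
 ("bluep",d,287,266,0),("redm",d,263,294,.007),("mtray",d,182,270,.005),("stap",d,180,220,.02),("er",d,310,233,.01),("bluem",d,335,215,.007),("redp",d,363,206,0),("ytray",d,342,180,.005),("rack",d,262,208,.03)]:
    p=plane(c,u,v,z); print(n,p.round(3),np.hypot(p[0],p[1]).round(3))
E
```

```text
glue [ 0.369 -0.293  0.012] 0.472
redp [ 0.416 -0.186  0.   ] 0.455
bluem [ 0.447 -0.052  0.007] 0.45
er [0.44  0.064 0.01 ] 0.444
ytray [ 0.559 -0.331  0.005] 0.649
rack [ 0.602 -0.031  0.03 ] 0.602
bluep [0.419 0.198 0.   ] 0.463
redm [0.396 0.306 0.007] 0.501
mtray [0.579 0.323 0.005] 0.663
stap [0.736 0.183 0.02 ] 0.758
er [0.444 0.066 0.01 ] 0.449
bluem [ 0.445 -0.058  0.007] 0.448
redp [ 0.415 -0.163  0.   ] 0.446
ytray [ 0.552 -0.316  0.005] 0.636
rack [0.595 0.042 0.03 ] 0.597
```

View pics/wrist0.png

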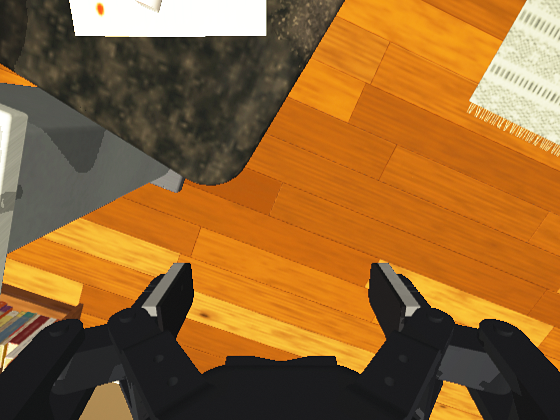

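Emit:
play_rows(targets=[[1,0,0,-1,0,0,0.9],[1,0,0,-1,0,0,0.9],[1,0,0,-1,0,0,0.9],[1,0,0,-1,0,0,0.9],[1,0,0,0,0,0,0.86],[1,0.54,-0.95,0,0,0,0],[1,0.54,-0.95,0,0,0,0],[1,0.54,-0.95,0,0,0,0],[1,0.54,-0.95,0,0,0,0],[1,0.54,-0.95,0,0,0,0],[1,0.54,-0.95,0,0,0,0],[1,0.54,-0.95,0,0,0,0],[1,0.54,-0.95,0,0,0,0],[1,0.54,-0.95,0,0,0,0],[1,0.54,-0.95,0,0,0,0],[1,0,0,0,0,0,0],[1,0,0,0,0,0,0]])

```text
time: 1.85
tcp_pos: [0.3613, -0.2005, 0.3512]
ee_rot: [0.0, 1.0, 0.001, -0.0]
force: [-0.6, -0.3, 0.9]
gripper_width: 0.0855
finger_force: 0.0
```

```bash
python3 - <<'E'
from h import *
import pickle
c=grab("wrist"); cv2.imwrite("pics/w1.png",c["p"]); pickle.dump(c,open("w1.pkl","wb"));s=arm.state();print(s["tcp_pos"],s["ee_rot"],s["time"])
E
```

```text
[ 0.36103327 -0.20104744  0.35118137] [ 1.56752076e-05  9.99999990e-01  4.80647058e-05 -1.28291861e-04] 1.9
```

View pics/w1.png

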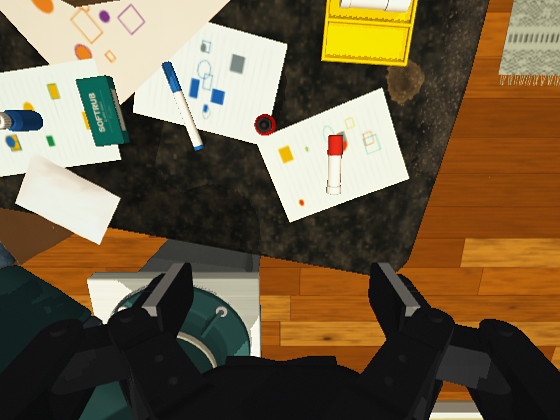

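Emit:
play_rows(targets=[[1,0,-1,0,0,0,0],[1,0,-1,0,0,0,0],[1,0,-1,0,0,0,0],[1,0,-1,0,0,0,0],[1,0,-1,0,0,0,0],[1,0,-1,0,0,0,0],[1,0,-1,0,0,0,0],[1,0,-1,0,0,0,0],[1,0,-1,0,0,0,0],[1,0,-1,0,0,0,0],[1,0,-1,0,0,0,0],[1,0,-1,0,0,0,0],[1,0,-1,0,0,0,0],[1,0,0,0,0,0,0],[1,0,0,0,0,0,0]])

```text
time: 3.4
tcp_pos: [0.3615, 0.1206, 0.3533]
ee_rot: [-0.025, 0.999, 0.034, -0.001]
force: [-0.5, -1.2, 1.3]
gripper_width: 0.0852
finger_force: 0.0
```

```bash
python3 - <<'E'
from h import *
import pickle
c=grab("wrist"); cv2.imwrite("pics/w2.png",c["p"]); pickle.dump(c,open("w2.pkl","wb"));s=arm.state();print(s["tcp_pos"],s["ee_rot"],s["time"])
E
```

```text
[0.3614555  0.12050245 0.35333745] [-0.02542136  0.9990838   0.03441065 -0.00110601] 3.45
```

View pics/w2.png

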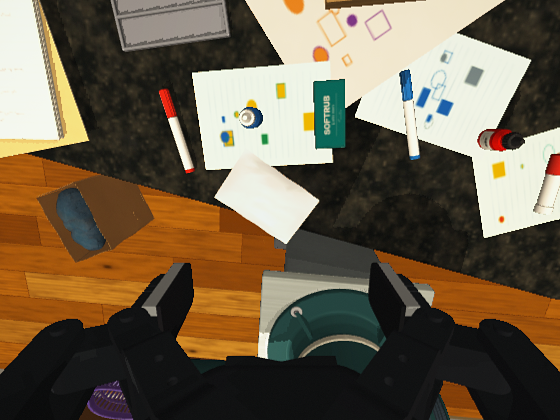

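Wrist 1: glue stick (335,165), red paint (265,125), blue marker (182,105), yellow tray (370,30), eraser (103,112). Wrist 2: red marker (176,130), blue paint (250,118), eraser (329,113), blue marker (410,115), marker tray only partly in view (175,20). Next I go farther out to see the trays and rack.

```bash
cat >> h.py <<'E'
def plan(p,psi_deg):
    "total turn (units, tool axes) to do first, then total shift (units, new tool axes)"
    s=arm.state(); q=np.array(s["ee_rot"]); A=R.from_quat(q[[1,2,3,0]])
    a=np.radians(psi_deg); B=R.from_matrix(np.array([[np.cos(a),np.sin(a),0],[np.sin(a),-np.cos(a),0],[0,0,-1]]))
    print("turn",(np.degrees((A.inv()*B).as_rotvec())/5).round(2).tolist(),"shift",(B.inv().apply(np.array(p)-s["tcp_pos"])/.03).round(2).tolist(),"t",round(s["time"],2))
E
python3 - <<'E'
from h import *
plan([.48,.18,.35],0); print(arm.state()["qpos"].round(3))
E
```

```text
turn [-0.58, 0.03, 0.79] shift [3.95, -1.98, 0.11] t 3.45
[ 0.068 -0.004 -0.042  1.533  0.051  3.141]
```

```bash
python3 - <<'E'
from h import *
plan([.43,.15,.38],30)
E
```

```text
turn [-0.57, -0.13, -5.21] shift [2.47, 0.29, -0.89] t 3.45
```

Emit:
play_rows(targets=[[1,0,0,0,-0.1,0,-0.87],[1,0,0,0,-0.1,0,-0.87],[1,0,0,0,-0.1,0,-0.87],[1,0,0,0,-0.1,0,-0.87],[1,0,0,0,-0.1,0,-0.87],[1,0,0,0,-0.1,0,-0.87],[1,0.6,0.1,-0.2,0,0,0],[1,0.6,0.1,-0.2,0,0,0],[1,0.6,0.1,-0.2,0,0,0],[1,0.6,0.1,-0.2,0,0,0],[1,0,0,0,0,0,0],[1,0,0,0,0,0,0]])

```text
time: 4.65
tcp_pos: [0.4293, 0.1462, 0.3779]
ee_rot: [0.001, 0.966, 0.259, 0.005]
force: [-0.3, -0.6, -1.0]
gripper_width: 0.0855
finger_force: 0.0
```

```bash
python3 - <<'E'
from h import *
import pickle
c=grab("wrist"); cv2.imwrite("pics/w3.png",c["p"]); pickle.dump(c,open("w3.pkl","wb"));s=arm.state();print(s["tcp_pos"],s["ee_rot"],s["time"]); plan([.43,-.12,.38],0)
E
```

```text
[0.4288717  0.14620609 0.37794622] [8.18128795e-04 9.65770455e-01 2.59342759e-01 5.30027005e-03] 4.7
turn [0.02, -0.12, 6.01] shift [0.04, 8.87, -0.07] t 4.7
```

View pics/w3.png

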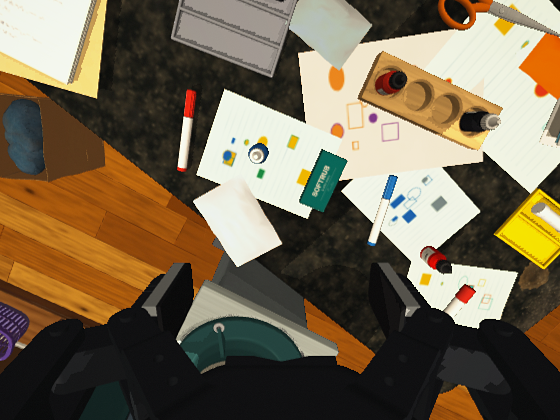

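Wrist 3: rack centre ~(430,100), empty wells (415,95),(445,108); yellow tray (535,230); marker tray partly cut at (235,35). One more view to the right.

Emit:
play_rows(targets=[[1,-0.37,0.64,0,0,0,0],[1,-0.37,0.64,0,0,0,0],[1,-0.37,0.64,0,0,0,0],[1,-0.37,0.64,0,0,0,0],[1,-0.37,0.64,0,0,0,0],[1,-0.37,0.64,0,0,0,0],[1,-0.37,0.64,0,0,0,0],[1,-0.37,0.64,0,0,0,0],[1,-0.37,0.64,0,0,0,0],[1,-0.37,0.64,0,0,0,0],[1,-0.37,0.64,0,0,0,0],[1,-0.37,0.64,0,0,0,0],[1,0,0,0,0,0,0.86],[1,0,0,0,0,0,0.86],[1,0,0,0,0,0,0.86],[1,0,0,0,0,0,0.86],[1,0,0,0,0,0,0.86],[1,0,0,0,0,0,0.86],[1,0,0,0,0,0,0.86],[1,0,0,0,0,0,0]])

```text
time: 6.7
tcp_pos: [0.4288, -0.1193, 0.3779]
ee_rot: [-0.001, 1.0, -0.001, 0.006]
force: [1.2, 1.0, 0.2]
gripper_width: 0.0851
finger_force: 0.0
```

```bash
python3 - <<'E'
from h import *
import pickle
c=grab("wrist"); cv2.imwrite("pics/w4.png",c["p"]); pickle.dump(c,open("w4.pkl","wb"));s=arm.state();print(s["tcp_pos"],s["ee_rot"],s["time"])
E
```

```text
[ 0.4289636  -0.11938258  0.3778898 ] [-6.34377710e-04  9.99983484e-01  5.47853156e-04  5.68591481e-03] 6.75
```

View pics/w4.png

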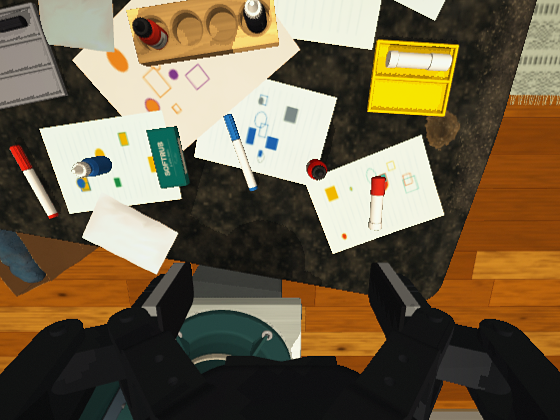

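Wrist 4: yellow tray (413,78) with empty near groove (410,97), rack wells (188,30),(220,22), red paint (317,170), blue marker (240,152), glue stick (377,203), red marker (33,180), blue paint (93,168). Now measuring with masks and two views.

```bash
cat > m.py <<'E'
from h import *
import pickle
W={i:pickle.load(open(f"w{i}.pkl","rb")) for i in(1,2,3,4)}
def mask(c,kind,roi):
    h=cv2.cvtColor(c["p"],cv2.COLOR_BGR2HSV); H,S,V=h[...,0],h[...,1],h[...,2]
    m={"red":((H<8)|(H>172))&(S>150)&(V>110),"blue":(H>98)&(H<118)&(S>130)&(V>60),"yel":(H>20)&(H<34)&(S>170)&(V>100),
       "teal":(H>75)&(H<97)&(S>110)&(V>40),"wood":(H>8)&(H<22)&(S>80)&(V>140),"well":(H>5)&(H<22)&(S>70)&(V>40)&(V<140),"gray":(S<30)&(V>70)&(V<190)}[kind]
    r=np.zeros(m.shape,np.uint8); x0,y0,x1,y1=roi; r[y0:y1,x0:x1]=m[y0:y1,x0:x1]; return r
def comps(m,mn=15):
    n,l,st,ce=cv2.connectedComponentsWithStats(m); return [(int(st[i,4]),ce[i].round(1).tolist(),cv2.minAreaRect(np.argwhere(l==i)[:,::-1].astype(np.float32))) for i in range(1,n) if st[i,4]>=mn]
E
python3 - <<'E'
from m import *
def show(t,i,k,roi,mn=15):
    for a,ce,r in sorted(comps(mask(W[i],k,roi),mn),key=lambda q:-q[0])[:5]: print(t,i,a,ce,"rect",np.round(r[0],1).tolist(),np.round(r[1],1).tolist(),round(r[2],1))
show("redm",2,"red",(150,80,205,180),6);show("redm",3,"red",(170,80,205,180),6);show("redm",4,"red",(0,135,70,225),6)
show("bluem",1,"blue",(155,55,210,155),6);show("bluem",2,"blue",(395,60,425,165),6);show("bluem",3,"blue",(365,170,400,250),6);show("bluem",4,"blue",(215,105,262,195),6)
show("glue",1,"red",(315,125,355,200));show("glue",4,"red",(360,165,395,235));show("glue",2,"red",(530,120,560,220))
show("redp",1,"red",(245,105,285,140));show("redp",2,"red",(470,115,530,160));show("redp",3,"red",(415,240,450,280));show("redp",4,"red",(300,150,330,185))
show("bluep",2,"blue",(235,100,268,135));show("bluep",3,"blue",(245,138,272,166));show("bluep",4,"blue",(60,150,118,185));show("bluep",1,"blue",(0,100,50,135))
show("er",2,"teal",(300,70,360,160));show("er",3,"teal",(290,140,355,220));show("er",4,"teal",(135,115,200,195))
show("yel",4,"yel",(355,30,475,130));show("yel",3,"yel",(480,180,560,280));show("yel",1,"yel",(310,0,425,75))
show("well",4,"well",(165,0,240,60));show("well",3,"well",(395,70,470,135))
show("gray",3,"gray",(160,0,300,80))
E
python3 -c "
import cv2,numpy as np
a=cv2.imread('pics/w3.png');b=cv2.imread('pics/w4.png')
A=cv2.resize(a[40:165,340:520],(720,500)) 
z=np.zeros((600,800,3),np.uint8)
def put(im,x0,y0,x1,y1,s,X,Y):
    c=cv2.resize(im[y0:y1,x0:x1],None,fx=s,fy=s,interpolation=cv2.INTER_CUBIC);z[Y:Y+c.shape[0],X:X+c.shape[1]]=c
put(a,350,40,510,160,2.5,0,0); put(b,120,0,280,80,2.5,400,0); put(a,165,0,305,80,2.85,0,310); put(b,360,30,470,130,2.85,400,310)
cv2.imwrite('pics/z1.png',z)"
```

```text
redm 2 283 [166.9, 102.7] rect [167.1, 102.6] [29.7, 9.8] 71.6
redm 2 28 [189.4, 170.3] rect [189.4, 170.5] [3.3, 8.2] 74.1
redm 3 261 [189.3, 103.1] rect [189.4, 103.1] [9.8, 27.7] 7.1
redm 3 31 [181.0, 169.1] rect [180.9, 169.2] [8.3, 3.5] 8.1
redm 4 265 [19.9, 157.4] rect [19.9, 157.0] [28.0, 10.7] 60.9
redm 4 29 [52.6, 215.6] rect [52.7, 215.6] [2.8, 9.2] 71.6
bluem 1 283 [171.2, 76.3] rect [171.2, 76.0] [30.7, 9.4] 68.7
bluem 1 131 [194.0, 87.8] rect [194.0, 87.9] [7.4, 17.8] 8.1
bluem 1 35 [198.4, 147.3] rect [198.6, 147.3] [3.5, 9.2] 71.6
bluem 1 18 [205.1, 107.8] rect [205.0, 108.0] [6.0, 2.0] 90.0
bluem 2 291 [406.3, 85.0] rect [406.1, 84.9] [29.9, 10.4] 84.6
bluem 2 91 [421.5, 98.7] rect [422.8, 97.2] [6.8, 18.0] 23.2
bluem 2 37 [414.3, 157.2] rect [414.5, 157.2] [3.6, 9.4] 82.9
bluem 3 198 [389.5, 186.7] rect [389.4, 186.8] [8.2, 24.0] 18.4
bluem 3 60 [395.6, 202.3] rect [396.3, 202.0] [5.6, 11.9] 49.4
bluem 3 25 [370.6, 243.5] rect [370.7, 243.7] [8.2, 3.0] 21.8
bluem 3 12 [394.2, 218.5] rect [394.3, 218.3] [2.1, 4.2] 45.0
bluem 4 213 [231.5, 126.6] rect [231.4, 126.6] [2
[... 1197 characters left out ...]
[62.4, 29.4] 76.3
yel 4 4835 [409.9, 81.1] rect [412.5, 77.8] [86.9, 73.5] 3.8
yel 3 2824 [532.1, 231.1] rect [538.4, 228.0] [64.3, 64.0] 37.6
yel 1 4995 [367.1, 35.0] rect [368.9, 30.3] [92.1, 67.0] 3.9
well 4 225 [202.8, 54.9] rect [198.8, 55.7] [3.7, 67.7] 81.3
well 4 213 [180.9, 20.6] rect [181.6, 22.9] [17.6, 30.2] 42.1
well 4 210 [216.4, 13.5] rect [216.8, 16.6] [18.4, 29.5] 59.0
well 3 226 [453.0, 107.1] rect [451.6, 108.6] [16.1, 27.4] 2.1
well 3 203 [425.1, 93.6] rect [423.2, 95.1] [28.9, 16.4] 85.9
well 3 102 [416.5, 123.6] rect [416.7, 123.7] [48.3, 2.1] 24.3
well 3 21 [398.7, 90.4] rect [399.0, 89.5] [2.1, 12.0] 45.0
gray 3 6586 [236.8, 29.6] rect [234.3, 19.7] [117.3, 81.3] 21.1
```

View pics/z1.png

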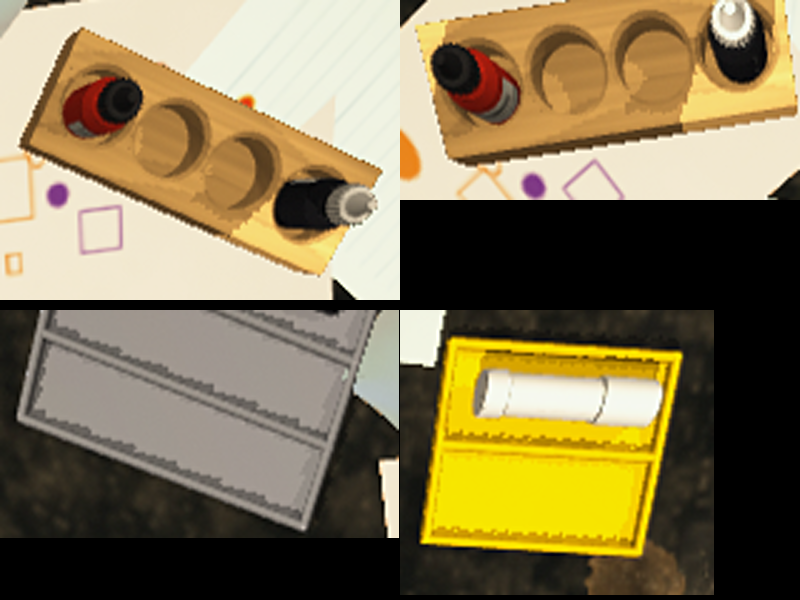

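The zoom shows the rack wells with clear round rims, the marker tray's near groove and the yellow tray's near groove empty. Now turn these into points.

```bash
python3 - <<'E'
from m import *
def T(t,i,a,j,b):
    p,g=tri(W[i],a,W[j],b); print(t,(p*1000).round(1),"gap",round(g*1000,1)); return p
z3=lambda x,y:(350+x/2.5-.3,40+y/2.5-.3); z4=lambda x,y:(120+(x-400)/2.5-.3,y/2.5-.3)
T("wellA",3,z3(172,140),4,z4(568,69));T("wellB",3,z3(241,173),4,z4(652,63))
for n,a in(("A3",z3(172,140)),("B3",z3(241,173))): print(n,(plane(W[3],*a,.03)*1000).round(1))
for n,a in(("A4",z4(568,69)),("B4",z4(652,63))): print(n,(plane(W[4],*a,.03)*1000).round(1))
T("rackcorner L/near",3,z3(22,145-2),4,z4(450,157))
print("rack c3",[(plane(W[3],*z3(*q),.03)*1000).round(1).tolist() for q in((22,143),(82,30),(380,172),(320,273))])
print("rack c4",[(plane(W[4],*z4(*q),.03)*1000).round(1).tolist() for q in((415,25),(450,157),(798,105))])
# markers: cap and tip centroids
for n,l in(("redm",{2:((166.9,102.7),(189.4,170.3)),3:((189.3,103.1),(181,169.1)),4:((19.9,157.4),(52.6,215.6))}),("bluem",{1:((171.2,76.3),(198.4,147.3)),2:((406.3,85),(414.3,157.2)),3:((389.5,186.7),(370.6,243.5)),4:((231.5,126.6),(253,188.5))})):
    ks=list(l); T(n+" cap",ks[0],l[ks[0]][0],ks[-1],l[ks[-1]][0]);T(n+" tip",ks[0],l[ks[0]][1],ks[-1],l[ks[-1]][1])
    for k in ks:
        a,b=[plane(W[k],*q,.0085)*1000 for q in l[k]]; d=b-a; print(n,k,a.round(1),b.round(1),"ang",np.degrees(np.arctan2(d[1],d[0])).round(1),np.linalg.norm(d).round(1))
# glue
T("glue cap",1,(335.6,144.6),4,(378.2,186.2))
for k,roi in((1,(315,125,355,200)),(4,(360,165,395,235))):
    h=cv2.cvtColor(W[k]["p"],cv2.COLOR_BGR2HSV); 
# yellow tray corners (zoom 2.85, x0 360,y0 30)
zy=lambda x,y:(360+(x-400)/2.85-.3,30+(y-310)/2.85-.3)
print("yel",[(plane(W[4],*zy(*q),.009)*1000).round(1).tolist() for q in((449,339),(683,352),(642,555),(422,543))])
zm=lambda x,y:(165+x/2.85-.3,(y-310)/2.85-.3)
print("mt",[(plane(W[3],*zm(*q),.009)*1000).round(1).tolist() for q in((18,418),(306,530),(372,330),(42,312))])
# corners from masks
for k,kind,roi in((4,"yel",(355,30,475,130)),(1,"yel",(310,0,425,75)),(2,"gray",(100,0,240,60)),(4,"gray",(0,0,72,110)),(3,"gray",(160,0,298,80))):
    m=cv2.morphologyEx(mask(W[k],kind,roi),cv2.MORPH_CLOSE,np.ones((5,5))); c=max(cv2.findContours(m,0,2)[0],key=cv2.contourArea); c=cv2.convexHull(c)
    p=cv2.approxPolyDP(c,3,True)[:,0]; print(kind,k,[(q.tolist(),(plane(W[k],*q,.009)[:2]*1000).round(0).tolist()) for q in p])
for n,k,ce in(("er",2,(330.2,113.4)),("er",3,(323.2,180.8)),("er",4,(167.9,156.7))): print(n,(plane(W[k],*ce,.02)*1000).round(0))
z=np.zeros((600,800,3),np.uint8)
def put(k,x0,y0,x1,y1,s,X,Y):
    c=cv2.resize(W[k]["p"][y0:y1,x0:x1],None,fx=s,fy=s,interpolation=cv2.INTER_CUBIC);z[Y:Y+c.shape[0],X:X+c.shape[1]]=c
put(1,315,125,360,205,5,0,0);put(4,355,165,400,240,5,250,0);put(1,245,105,290,145,5,500,0);put(4,295,150,340,190,5,500,200);put(2,230,95,275,140,5,0,400-25);put(3,240,130,285,175,5,250,375);put(4,65,145,125,190,5,500,400)
cv2.imwrite("pics/z2.png",z[:600])
E
```

```text
wellA [631.1  16.2  28. ] gap 0.9
wellB [635.5 -32.5  28.3] gap 2.2
A3 [630.   16.9  30. ]
B3 [636.1 -31.9  30. ]
A4 [631.   15.7  30. ]
B4 [633.9 -32.9  30. ]
rackcorner L/near [585.4  93.7  20.8] gap 2.1
rack c3 [[582.6, 95.3, 30.0], [652.0, 100.0, 30.0], [679.8, -106.1, 30.0], [613.6, -114.7, 30.0]]
rack c4 [[653.3, 100.6, 30.0], [584.9, 89.9, 30.0], [612.1, -116.8, 30.0]]
redm cap [443.2 320.8   8.7] gap 0.4
redm tip [340.1 287.6   8.8] gap 0.1
redm 2 [443.4 320.9   8.5] [340.  287.7   8.5] ang -162.2 108.5
redm 3 [442.9 320.8   8.5] [339.5 287.8   8.5] ang -162.3 108.5
redm 4 [443.  320.8   8.5] [339.9 287.9   8.5] ang -162.3 108.2
bluem cap [492.7 -39.   10.5] gap 0.4
bluem tip [389.9 -71.4  12.3] gap 0.5
bluem 1 [493.1 -38.5   8.5] [389.7 -70.6   8.5] ang -162.7 108.3
bluem 2 [492.1 -38.4   8.5] [388.8 -70.6   8.5] ang -162.7 108.3
bluem 3 [492.3 -37.7   8.5] [388.3 -70.4   8.5] ang -162.5 109.0
bluem 4 [492.5 -38.6   8.5] [388.8 -70.9   8.5] ang -162.7 108.6
glue cap [ 394.5 -285.7   15.6] gap 0.9
yel [[619.0, -265.2, 9.0], [612.6, -390.6, 9.0], [509.0, -384.5, 9.0], [515.7, 
[... 329 characters left out ...]
326, 0], [591.0, -263.0])]
gray 2 [([229, 35], [542.0, 225.0]), ([125, 51], [512.0, 381.0]), ([111, 0], [577.0, 396.0]), ([224, 0], [585.0, 233.0])]
gray 4 [([71, 0], [672.0, 189.0]), ([67, 94], [543.0, 221.0]), ([0, 108], [522.0, 333.0]), ([0, 9], [661.0, 296.0]), ([44, 0], [672.0, 228.0])]
gray 3 [([296, 0], [651.0, 246.0]), ([297, 15], [635.0, 235.0]), ([271, 77], [542.0, 227.0]), ([171, 37], [515.0, 385.0]), ([179, 0], [565.0, 395.0])]
er [445.  69.  20.]
er [445.  70.  20.]
er [445.  67.  20.]Traceback (most recent call last):
  File "<stdin>", line 33, in <module>
  File "<stdin>", line 32, in put
ValueError: could not broadcast input array from shape (225,300,3) into shape (200,300,3)
```

Everything checks: wells triangulate to z=28 mm (text 30) and 49 mm apart, rack length 210, markers 8–11 mm high and ~133 mm long, trays match their sizes. The glue stick and bottles still need measuring.

```bash
python3 - <<'E'
from m import *
z=np.zeros((600,800,3),np.uint8)
def put(k,x0,y0,x1,y1,s,X,Y):
    c=cv2.resize(W[k]["p"][y0:y1,x0:x1],None,fx=s,fy=s,interpolation=cv2.INTER_CUBIC);z[Y:Y+c.shape[0],X:X+c.shape[1]]=c
put(1,315,125,360,205,4.5,0,0);put(4,355,165,400,240,4.5,210,0);put(1,245,105,290,145,4.5,420,0);put(4,295,150,340,190,4.5,420,200);put(2,230,95,275,140,4.5,0,390);put(3,240,130,285,175,4.5,210,390);put(4,65,145,125,190,4.5,420,390)
cv2.imwrite("pics/z2.png",z)
E
```

```text
(no output)
```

View pics/z2.png

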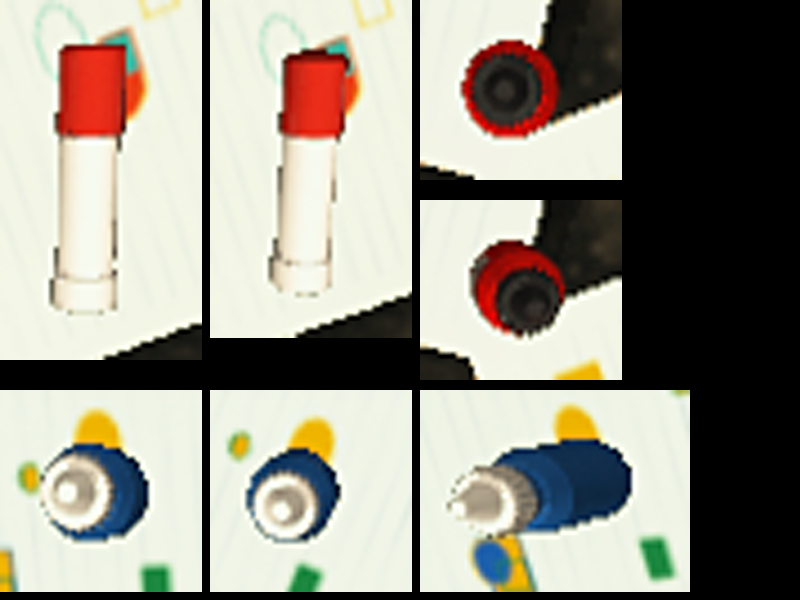

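```bash
python3 - <<'E'
from m import *
def T(t,i,a,j,b):
    p,g=tri(W[i],a,W[j],b); print(t,(p*1000).round(1),"gap",round(g*1000,1)); return p
k=.4
a=T("glue cap end",1,(335.4-k,135.4-k),4,(378.6-k,176.6-k));b=T("glue foot",1,(333.4-k,193.9-k),4,(375.7-k,229.9-k))
print([(plane(W[i],*q,.012)*1000).round(1).tolist() for i,q in((1,(335.,135)),(1,(333,193.5)),(4,(378.2,176.2)),(4,(375.3,229.5)))])
T("redtip",1,(264.1-k,124.6-k),4,(319.4-k,172.7-k));
T("bluetip",2,(244.7-k,117.2-k),4,(72.8-k,171.7-k));T("bluetip",3,(255.8-k,156-k),4,(72.8-k,171.7-k))
plan([.445,-.175,.2],98)
E
```

```text
glue cap end [ 409.3 -286.2    7. ] gap 1.3
glue foot [ 318.7 -284.6   24. ] gap 0.0
[[409.1, -284.9, 12.0], [315.7, -286.7, 12.0], [410.7, -285.0, 12.0], [314.2, -288.5, 12.0]]
redtip [ 426.4 -177.4   64.7] gap 0.0
bluetip [431.3 187.5  79.6] gap 1.0
bluetip [431.5 188.5  78. ] gap 1.7
turn [0.1, -0.11, -19.59] shift [-1.91, 0.27, 5.93] t 6.75
```

```bash
python3 - <<'E'
from m import *
for i,q in((1,(263.7,124.2)),(4,(319,172.3))):
    for z in(.0,.065,.078): print(i,z,(plane(W[i],*q,z)*1000).round(1))
# far-lean body base from w2: silhouette
print((plane(W[2],478.6,141.6,.0)*1000).round(0)); print([proj(W[i],(.427,-.178,.078)).round(1).tolist() for i in(1,2,3,4)],[proj(W[i],(.427,-.178,.0)).round(1).tolist() for i in(1,2,3,4)])
E
```

```text
1 0.0 [ 424.8 -173.9    0. ]
1 0.065 [ 426.4 -177.4   65. ]
1 0.078 [ 426.7 -178.1   78. ]
4 0.0 [ 415.5 -185.6    0. ]
4 0.065 [ 426.4 -177.4   65. ]
4 0.078 [ 428.6 -175.7   78. ]
[ 419. -167.    0.]
[[263.6, 124.0], [523.2, 141.0], [450.6, 271.7], [320.5, 173.4]] [[266.3, 122.7], [487.2, 137.0], [428.0, 251.7], [314.8, 165.7]]
```

Emit:
play_rows(targets=[[1,0,0,0.25,0,0,-0.98],[1,0,0,0.25,0,0,-0.98],[1,0,0,0.25,0,0,-0.98],[1,0,0,0.25,0,0,-0.98],[1,0,0,0.25,0,0,-0.98],[1,0,0,0.25,0,0,-0.98],[1,0,0,0.25,0,0,-0.98],[1,0,0,0.25,0,0,-0.98],[1,0,0,0.25,0,0,-0.98],[1,0,0,0.25,0,0,-0.98],[1,0,0,0.25,0,0,-0.98],[1,0,0,0.25,0,0,-0.98],[1,0,0,0.25,0,0,-0.98],[1,0,0,0.25,0,0,-0.98],[1,0,0,0.25,0,0,-0.98],[1,0,0,0.25,0,0,-0.98],[1,0,0,0.25,0,0,-0.98],[1,0,0,0.25,0,0,-0.98],[1,0,0,0.25,0,0,-0.98],[1,0,0,0.25,0,0,-0.98]])

```text
time: 8.75
tcp_pos: [0.4309, -0.1192, 0.2275]
ee_rot: [0.004, 0.654, 0.757, 0.004]
force: [0.4, -0.1, -0.8]
gripper_width: 0.0856
finger_force: 0.0
```

```bash
python3 - <<'E'
from m import *
plan([.427,-.178,.22],98)
E
```

```text
turn [0.13, 0.0, 0.07] shift [-1.92, -0.4, 0.25] t 8.75
```

Emit:
play_rows(targets=[[1,-0.95,-0.2,0,0.13,0,0.07],[1,-0.95,-0.2,0,0,0,0],[1,0,0,0.83,0,0,0],[1,0,0,0.83,0,0,0],[1,0,0,0.83,0,0,0],[1,0,0,0.83,0,0,0],[1,0,0,0.83,0,0,0],[1,0,0,0.83,0,0,0],[1,0,0,0.83,0,0,0],[1,0,0,0.83,0,0,0],[1,0,0,0,0,0,0],[0.2,0,0,0,0,0,0],[0.2,0,0,0,0,0,0],[0.2,0,0,0,0,0,0],[0.2,0,0,0,0,0,0],[0.2,0,0,0,0,0,0],[0.2,0,0,0,0,0,0],[0.2,0,0,0,0,0,0],[0.2,0,0,0,0,0,0]], force=30)

```text
time: 10.65
tcp_pos: [0.4276, -0.1777, 0.0294]
ee_rot: [0.001, 0.658, 0.753, 0.0]
force: [-1.6, 1.9, 8.4]
gripper_width: 0.0288
finger_force: 28.9
```

Emit:
play_rows(targets=[[0.2,0,0,-0.2,0,0,0],[0.2,0,0,-0.4,0,0,0],[0.2,0,0,-0.6,0,0,0],[0.2,0,0,-0.6,0,0,0],[0.2,0,0,-0.6,0,0,0],[0.2,0,0,-0.6,0,0,0],[0.2,0,0,-0.6,0,0,0],[0.2,0,0,-0.4,0,0,0],[0.2,0,0,0,0,0,0]])

```text
time: 11.55
tcp_pos: [0.4279, -0.1778, 0.1502]
ee_rot: [0.001, 0.658, 0.753, 0.0]
force: [0.2, -0.3, -1.1]
gripper_width: 0.0292
finger_force: 29.8
```

```bash
python3 - <<'E'
from m import *
s=arm.state(); print(s["gripper_width"],s["force"].round(1),s["tcp_pos"]); plan([.6363,-.0324,.149],98)
E
```

```text
0.02920298120726859 [ 0.2 -0.3 -1.1] [ 0.42786372 -0.17777331  0.15022341]
turn [0.02, 0.02, -0.07] shift [3.83, 7.55, 0.04] t 11.55
```

Emit:
play_rows(targets=[[0.2,0.15,0.3,0,0,0,-0.07],[0.2,0.32,0.63,0,0,0,0],[0.2,0.32,0.63,0,0,0,0],[0.2,0.32,0.63,0,0,0,0],[0.2,0.32,0.63,0,0,0,0],[0.2,0.32,0.63,0,0,0,0],[0.2,0.32,0.63,0,0,0,0],[0.2,0.32,0.63,0,0,0,0],[0.2,0.32,0.63,0,0,0,0],[0.2,0.32,0.63,0,0,0,0],[0.2,0.32,0.63,0,0,0,0],[0.2,0.32,0.63,0,0,0,0],[0.2,0.15,0.3,0,0,0,0],[0.2,0,0,0,0,0,0],[0.2,0,0,0,0,0,0]])

```text
time: 13.05
tcp_pos: [0.6345, -0.0326, 0.148]
ee_rot: [-0.0, 0.656, 0.755, -0.0]
force: [0.5, 0.3, -0.2]
gripper_width: 0.0289
finger_force: 29.8
```

```bash
python3 - <<'E'
from m import *
plan([.6363,-.0324,.149],98)
c=grab("wrist"); W[9]=c
# red-body/wood check: predicted rims in this picture
v=c["p"].copy()
for x,y in((.6293,.017),(.6363,-.0324)):
    P=[proj(c,(x+.0215*np.cos(t),y+.0215*np.sin(t),.03)) for t in np.linspace(0,6.28,40)]; cv2.polylines(v,[np.int32(P)],True,(0,255,0),1)
cv2.imwrite("pics/p1.png",v)
E
```

```text
turn [-0.01, -0.0, 0.0] shift [-0.0, 0.06, -0.03] t 13.05
```

View pics/p1.png

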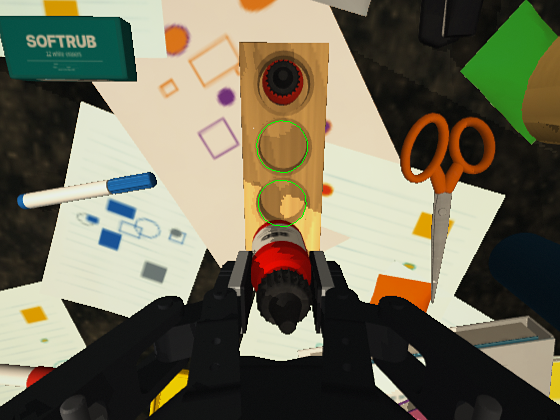

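Picture: the projected well rims (green, around (283,146) and (283,202)) sit exactly on the real wells, and the bottle hangs upright and centred. Lowering.

Emit:
play_rows(targets=[[0.2,0,0.06,0.2,0,0,0],[0.2,0,0,0.5,0,0,0],[0.2,0,0,0.6,0,0,0],[0.2,0,0,0.6,0,0,0],[0.2,0,0,0.5,0,0,0],[0.2,0,0,0.4,0,0,0],[0.2,0,0,0.3,0,0,0],[0.2,0,0,0.3,0,0,0],[0.2,0,0,0.2,0,0,0],[0.2,0,0,0.1,0,0,0],[0.2,0,0,0,0,0,0],[0.2,0,0,0,0,0,0]])

```text
time: 14.3
tcp_pos: [0.637, -0.0324, 0.0379]
ee_rot: [0.0, 0.656, 0.755, 0.0]
force: [0.5, -0.2, -0.6]
gripper_width: 0.0292
finger_force: 29.8
```

Emit:
play_rows(targets=[[0.2,0,0,0.07,0,0,0],[0.2,0,0,0,0,0,0],[0.5,0,0,0,0,0,0],[0.6,0,0,0,0,0,0],[0.8,0,0,0,0,0,0],[0.8,0,0,0,0,0,0],[0.8,0,0,0,0,0,0],[0.8,0,0,-0.3,0,0,0],[0.8,0,0,-0.6,0,0,0],[0.8,0,0,-0.8,0,0,0],[0.8,0,0,-0.8,0,0,0],[1,0,0,-0.8,0,0,0],[1,0,0,-0.8,0,0,0],[1,0,0,-0.8,0,0,0],[1,0,0,-0.8,0,0,0],[1,0,0,0,0,0,0]])

```text
time: 15.9
tcp_pos: [0.6379, -0.0325, 0.2102]
ee_rot: [0.002, 0.656, 0.755, 0.001]
force: [-0.2, -0.7, 0.3]
gripper_width: 0.0854
finger_force: 0.0
```

```bash
python3 - <<'E'
from m import *
plan([.4314,.188,.2],98)
E
```

```text
turn [0.06, 0.02, -0.0] shift [8.24, -5.79, 0.34] t 15.9
```

Emit:
play_rows(targets=[[1,0.63,-0.45,0,0,0,0],[1,0.63,-0.45,0,0,0,0],[1,0.63,-0.45,0,0,0,0],[1,0.63,-0.45,0,0,0,0],[1,0.63,-0.45,0,0,0,0],[1,0.63,-0.45,0,0,0,0],[1,0.63,-0.45,0,0,0,0],[1,0.63,-0.45,0,0,0,0],[1,0.63,-0.45,0,0,0,0],[1,0.63,-0.45,0,0,0,0],[1,0.63,-0.45,0,0,0,0],[1,0.63,-0.45,0,0,0,0],[1,0.63,-0.45,0,0,0,0],[1,0,0,0,0,0,0]])

```text
time: 17.3
tcp_pos: [0.427, 0.1878, 0.2066]
ee_rot: [-0.0, 0.655, 0.755, -0.0]
force: [-0.7, -0.8, 0.6]
gripper_width: 0.0852
finger_force: 0.0
```

```bash
python3 - <<'E'
from m import *
plan([.4314,.188,.0285],98)
c=grab("wrist"); pickle.dump(c,open("w5.pkl","wb"))
h=cv2.cvtColor(c["p"],cv2.COLOR_BGR2HSV)
m=((h[...,0]>98)&(h[...,0]<118)&(h[...,1]>130)&(h[...,2]>40)).astype(np.uint8)
print([(a,ce,r[1]) for a,ce,r in comps(m,60)]); print(proj(c,(.4314,.188,0)),proj(c,(.4314,.188,.052)),proj(c,(.4314,.188,.078)))
E
```

```text
turn [-0.0, -0.0, 0.02] shift [-0.02, 0.15, 5.94] t 17.3
[(105, [260.4, 141.3], (9.0, 12.0)), (253, [284.3, 183.8], (19.0, 27.0)), (338, [303.9, 349.5], (12.012518882751465, 30.259382247924805))]
[283.97700483 183.30885262] [284.50169182 194.18606639] [284.83362557 201.06733938]
```

Emit:
play_rows(targets=[[1,0,0.15,0.5,0,0,0],[1,0,0,0.9,0,0,0],[1,0,0,0.9,0,0,0],[1,0,0,0.9,0,0,0],[1,0,0,0.9,0,0,0],[1,0,0,0.9,0,0,0],[1,0,0,0.6,0,0,0],[1,0,0,0.3,0,0,0],[1,0,0,0,0,0,0],[0.2,0,0,0,0,0,0],[0.2,0,0,0,0,0,0],[0.2,0,0,0,0,0,0],[0.2,0,0,0,0,0,0],[0.2,0,0,0,0,0,0],[0.2,0,0,0,0,0,0],[0.2,0,0,0,0,0,0],[0.2,0,0,0,0,0,0]])

```text
time: 19.05
tcp_pos: [0.4336, 0.1874, 0.03]
ee_rot: [0.0, 0.656, 0.755, 0.0]
force: [-2.0, -0.8, 8.1]
gripper_width: 0.0294
finger_force: 29.0
```

Emit:
play_rows(targets=[[0.2,0,0,-0.2,0,0,0],[0.2,0,0,-0.4,0,0,0],[0.2,0,0,-0.6,0,0,0],[0.2,0,0,-0.6,0,0,0],[0.2,0,0,-0.6,0,0,0],[0.2,0,0,-0.6,0,0,0],[0.2,0,0,-0.6,0,0,0],[0.2,0,0,-0.4,0,0,0],[0.2,0,0,0,0,0,0]])

```text
time: 19.95
tcp_pos: [0.434, 0.1874, 0.151]
ee_rot: [0.001, 0.656, 0.755, 0.001]
force: [0.5, 0.1, -0.6]
gripper_width: 0.0295
finger_force: 29.7
```

```bash
python3 - <<'E'
from m import *
plan([.6293,.017,.149],98)
E
```

```text
turn [0.03, -0.0, -0.0] shift [-6.53, 5.66, 0.07] t 19.95
```

Emit:
play_rows(targets=[[0.2,-0.26,0.22,0,0,0,0],[0.2,-0.5,0.435,0,0,0,0],[0.2,-0.5,0.435,0,0,0,0],[0.2,-0.5,0.435,0,0,0,0],[0.2,-0.5,0.435,0,0,0,0],[0.2,-0.5,0.435,0,0,0,0],[0.2,-0.5,0.435,0,0,0,0],[0.2,-0.5,0.435,0,0,0,0],[0.2,-0.5,0.435,0,0,0,0],[0.2,-0.5,0.435,0,0,0,0],[0.2,-0.5,0.435,0,0,0,0],[0.2,-0.5,0.435,0,0,0,0],[0.2,-0.5,0.435,0,0,0,0],[0.2,-0.26,0.22,0,0,0,0],[0.2,0,0,0,0,0,0],[0.2,0,0,0,0,0,0]])

```text
time: 21.55
tcp_pos: [0.6283, 0.0173, 0.1492]
ee_rot: [-0.0, 0.656, 0.755, -0.0]
force: [-0.9, 0.2, -0.5]
gripper_width: 0.0291
finger_force: 29.7
```

```bash
python3 - <<'E'
from m import *
plan([.6293,.017,.036],98)
c=grab("wrist"); cv2.imwrite("pics/p2.png",c["p"])
E
```

```text
turn [-0.01, -0.0, -0.0] shift [-0.01, 0.03, 3.77] t 21.55
```

View pics/p2.png

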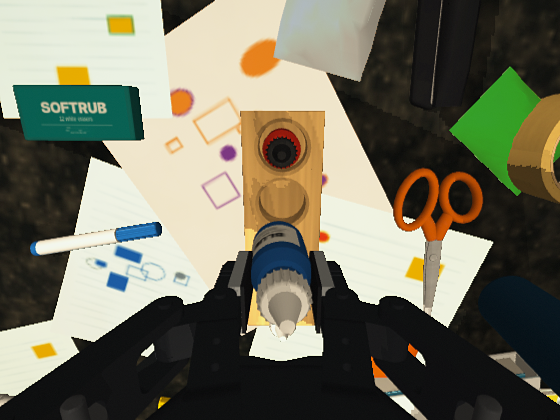

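Blue bottle hangs upright over the free well at (282,202). Lowering and releasing.

Emit:
play_rows(targets=[[0.2,0,0.03,0.2,0,0,0],[0.2,0,0,0.5,0,0,0],[0.2,0,0,0.6,0,0,0],[0.2,0,0,0.6,0,0,0],[0.2,0,0,0.5,0,0,0],[0.2,0,0,0.4,0,0,0],[0.2,0,0,0.3,0,0,0],[0.2,0,0,0.3,0,0,0],[0.2,0,0,0.2,0,0,0],[0.2,0,0,0.15,0,0,0],[0.2,0,0,0,0,0,0],[0.2,0,0,0,0,0,0]])

```text
time: 22.8
tcp_pos: [0.6297, 0.0172, 0.0372]
ee_rot: [0.0, 0.656, 0.755, 0.0]
force: [-0.3, 0.5, -0.8]
gripper_width: 0.029
finger_force: 29.7
```

Emit:
play_rows(targets=[[0.5,0,0,0,0,0,0],[0.6,0,0,0,0,0,0],[0.8,0,0,0,0,0,0],[0.8,0,0,0,0,0,0],[0.8,0,0,0,0,0,0],[0.8,0,0,-0.3,0,0,0],[0.8,0,0,-0.6,0,0,0],[0.8,0,0,-0.8,0,0,0],[0.8,0,0,-0.8,0,0,0],[1,0,0,-0.8,0,0,0],[1,0,0,-0.8,0,0,0],[1,0,0,-0.8,0,0,0],[1,0,0,-0.8,0,0,0],[1,0,0,0,0,0,0]])

```text
time: 24.2
tcp_pos: [0.6306, 0.0172, 0.2117]
ee_rot: [0.002, 0.656, 0.755, 0.001]
force: [0.7, 0.8, 0.2]
gripper_width: 0.0852
finger_force: 0.0
```

```bash
python3 - <<'E'
from m import *
plan([.4018,.3075,.2],197.8)
plan([.4018,.3075,.2],98)
E
```

```text
turn [0.03, 0.06, -19.96] shift [4.3, 11.55, 0.39] t 24.2
turn [0.06, 0.01, -0.0] shift [10.64, -6.21, 0.39] t 24.2
```

Emit:
play_rows(targets=[[1,0.76,-0.44,0,0.06,0,0],[1,0.76,-0.44,0,0,0,0],[1,0.76,-0.44,0,0,0,0],[1,0.76,-0.44,0,0,0,0],[1,0.76,-0.44,0,0,0,0],[1,0.76,-0.44,0,0,0,0],[1,0.76,-0.44,0,0,0,0],[1,0.76,-0.44,0,0,0,0],[1,0.76,-0.44,0,0,0,0],[1,0.76,-0.44,0,0,0,0],[1,0.76,-0.44,0,0,0,0],[1,0.76,-0.44,0,0,0,0],[1,0.76,-0.44,0,0,0,0],[1,0.76,-0.44,0,0,0,0]])

```text
time: 25.6
tcp_pos: [0.4012, 0.3083, 0.2088]
ee_rot: [-0.002, 0.656, 0.755, -0.002]
force: [0.2, 0.2, -0.3]
gripper_width: 0.0853
finger_force: 0.0
```

Emit:
play_rows(targets=[[1,0,0,0.2,0,0,-1],[1,0,0,0.2,0,0,-1],[1,0,0,0.2,0,0,-1],[1,0,0,0.2,0,0,-1],[1,0,0,0.2,0,0,-1],[1,0,0,0.2,0,0,-1],[1,0,0,0.2,0,0,-1],[1,0,0,0.2,0,0,-1],[1,0,0,0.2,0,0,-1],[1,0,0,0.2,0,0,-1],[1,0,0,0.2,0,0,-1],[1,0,0,0.2,0,0,-1],[1,0,0,0.2,0,0,-1],[1,0,0,0.2,0,0,-1],[1,0,0,0.2,0,0,-1],[1,0,0,0,0,0,-1],[1,0,0,0,0,0,-1],[1,0,0,0,0,0,-1],[1,0,0,0,0,0,-1],[1,0,0,0,0,0,-0.96]])

```text
time: 27.6
tcp_pos: [0.4015, 0.3075, 0.1188]
ee_rot: [-0.003, -0.156, 0.988, -0.0]
force: [-0.6, -0.3, 0.3]
gripper_width: 0.0856
finger_force: 0.0
```

```bash
python3 - <<'E'
from m import *
plan([.4018,.3075,.003],197.8); print(arm.state()["qpos"].round(2))
E
```

```text
turn [0.01, -0.06, 0.04] shift [-0.01, -0.0, 3.86] t 27.6
[ 0.49  0.3  -0.32  0.96  0.    0.18]
```

Emit:
play_rows(targets=[[1,0,0,0.6,0,-0.06,0.04],[1,0,0,0.8,0,0,0],[1,0,0,0.8,0,0,0],[1,0,0,0.8,0,0,0],[1,0,0,0.5,0,0,0],[1,0,0,0.25,0,0,0],[1,0,0,0.1,0,0,0],[0.5,0,0,0,0,0,0],[0.3,0,0,0,0,0,0],[0.05,0,0,0,0,0,0],[0.05,0,0,0,0,0,0],[0.05,0,0,0,0,0,0],[0.05,0,0,0,0,0,0],[0.05,0,0,0,0,0,0],[0.05,0,0,0,0,0,0],[0.05,0,0,0,0,0,0],[0.05,0,0,0,0,0,0]], force=25)

```text
time: 29.3
tcp_pos: [0.4018, 0.3077, 0.0037]
ee_rot: [0.0, -0.153, 0.988, 0.0]
force: [-0.9, -0.2, 6.2]
gripper_width: 0.0145
finger_force: 26.5
```

Emit:
play_rows(targets=[[0.05,0,0,-0.2,0,0,0],[0.05,0,0,-0.4,0,0,0],[0.05,0,0,-0.6,0,0,0],[0.05,0,0,-0.6,0,0,0],[0.05,0,0,-0.6,0,0,0],[0.05,0,0,-0.3,0,0,0],[0.05,0,0,0,0,0,0]])

```text
time: 30.0
tcp_pos: [0.4022, 0.3079, 0.0853]
ee_rot: [0.001, -0.153, 0.988, 0.001]
force: [-0.4, -0.5, 0.1]
gripper_width: 0.0146
finger_force: 25.7
```

```bash
python3 - <<'E'
from m import *
plan([.5928,.3164,.09],280.2); plan([.5928,.3164,.09],197.8)
c=grab("wrist"); cv2.imwrite("pics/p3.png",c["p"])
E
```

```text
turn [-0.01, 0.03, -16.52] shift [0.85, -6.3, -0.16] t 30.0
turn [0.01, 0.02, -0.04] shift [-6.14, -1.67, -0.16] t 30.0
```

View pics/p3.png

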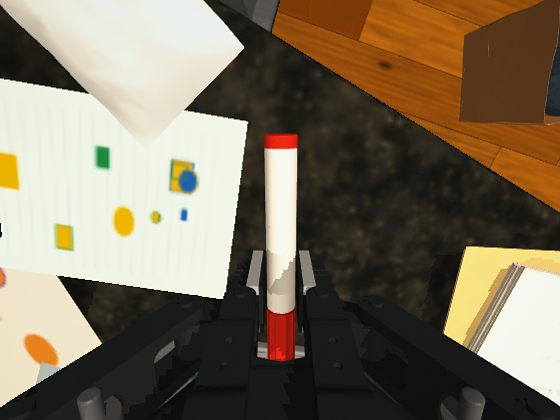

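Red marker is held squarely at its middle, along the tool axis. Turning to the groove direction, then over to the middle groove.

Emit:
play_rows(targets=[[0.05,0,0,-0.1,0,0,-0.97],[0.05,0,0,-0.1,0,0,-0.97],[0.05,0,0,0,0,0,-0.97],[0.05,0,0,0,0,0,-0.97],[0.05,0,0,0,0,0,-0.97],[0.05,0,0,0,0,0,-0.97],[0.05,0,0,0,0,0,-0.97],[0.05,0,0,0,0,0,-0.97],[0.05,0,0,0,0,0,-0.97],[0.05,0,0,0,0,0,-0.97],[0.05,0,0,0,0,0,-0.97],[0.05,0,0,0,0,0,-0.97],[0.05,0,0,0,0,0,-0.97],[0.05,0,0,0,0,0,-0.97],[0.05,0,0,0,0,0,-0.97],[0.05,0,0,0,0,0,-0.97],[0.05,0,0,0,0,0,-0.97]])

```text
time: 31.75
tcp_pos: [0.4011, 0.3073, 0.0892]
ee_rot: [0.001, 0.767, -0.641, -0.001]
force: [-0.2, -0.6, 0.2]
gripper_width: 0.0147
finger_force: 25.7
```

Emit:
play_rows(targets=[[0.05,0.08,-0.4,0,0,0,0],[0.05,0.08,-0.6,0,0,0,0],[0.05,0.08,-0.6,0,0,0,0],[0.05,0.08,-0.6,0,0,0,0],[0.05,0.08,-0.6,0,0,0,0],[0.05,0.08,-0.6,0,0,0,0],[0.05,0.08,-0.6,0,0,0,0],[0.05,0.08,-0.6,0,0,0,0],[0.05,0.08,-0.6,0,0,0,0],[0.05,0.08,-0.6,0,0,0,0],[0.05,0.05,-0.5,0,0,0,0],[0.05,0,0,0,0,0,0],[0.05,0,0,0,0,0,0]])

```text
time: 33.05
tcp_pos: [0.5921, 0.3151, 0.0893]
ee_rot: [0.0, 0.766, -0.643, -0.001]
force: [-0.1, -0.5, 0.5]
gripper_width: 0.0145
finger_force: 25.7
```

```bash
python3 - <<'E'
from m import *
plan([.5928,.3164,.011],280.2)
c=grab("wrist"); v=c["p"].copy()
a=np.radians(10.2); X=np.array([np.cos(a),np.sin(a)]);Y=np.array([-np.sin(a),np.cos(a)])
for g in(-42,0,42):
    P=[proj(c,[*(np.array([.5928,.3164])+X*(g+sx*18.5)/1000+Y*sy*.077),.009]) for sx,sy in((-1,-1),(1,-1),(1,1),(-1,1))]; cv2.polylines(v,[np.int32(P)],True,(0,255,0),1)
cv2.imwrite("pics/p4.png",v)
E
```

```text
turn [0.01, 0.01, -0.05] shift [-0.04, -0.03, 2.61] t 33.05
```

View pics/p4.png

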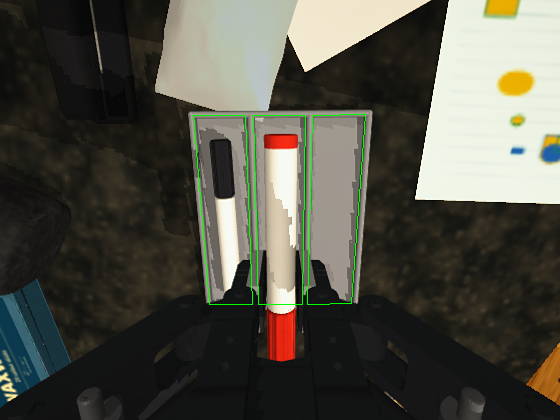

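The drawn groove outlines lie on the real tray, and the marker (282,230) is centred over the middle groove. Lowering to just above the ridges and dropping it in.

Emit:
play_rows(targets=[[0.05,-0.04,-0.03,0.4,0,0,-0.05],[0.05,0,0,0.6,0,0,0],[0.05,0,0,0.6,0,0,0],[0.05,0,0,0.5,0,0,0],[0.05,0,0,0.3,0,0,0],[0.05,0,0,0.15,0,0,0],[0.05,0,0,0.05,0,0,0],[0.05,0,0,0,0,0,0],[0.25,0,0,0,0,0,0],[0.3,0,0,0,0,0,0],[0.33,0,0,0,0,0,0],[0.33,0,0,0,0,0,0]])

```text
time: 34.3
tcp_pos: [0.5929, 0.3168, 0.0124]
ee_rot: [-0.0, 0.768, -0.641, -0.0]
force: [0.2, -0.5, 0.3]
gripper_width: 0.0285
finger_force: 0.0
```

Emit:
play_rows(targets=[[0.33,0,0,-0.2,0,0,0],[0.33,0,0,-0.4,0,0,0],[0.33,0,0,-0.8,0,0,0],[0.33,0,0,-0.8,0,0,0],[1,0,0,-0.8,0,0,0],[1,0,0,-0.8,0,0,0],[1,0,0,-0.8,0,0,0],[1,0,0,-0.8,0,0,0],[1,0,0,-0.8,0,0,0],[1,0,0,0,0,0,0]])

```text
time: 35.3
tcp_pos: [0.5939, 0.3171, 0.2027]
ee_rot: [-0.003, 0.768, -0.641, 0.001]
force: [-0.4, 1.3, 0.1]
gripper_width: 0.0855
finger_force: 0.0
```

```bash
python3 - <<'E'
from m import *
plan([.451,-.0516,.2],280.2);plan([.451,-.0516,.2],197.3)
c=grab("wrist"); pickle.dump(c,open("w6.pkl","wb")); cv2.imwrite("pics/p5.png",c["p"])
m=mask(c,"red",(180,60,400,420)); 
for a,ce,r in comps(m,20): print(a,ce,r[1],(plane(c,*ce,.0105)*1000).round(1))
E
```

```text
turn [-0.06, 0.02, 0.02] shift [11.25, 6.86, 0.09] t 35.3
turn [-0.04, 0.06, 16.6] shift [8.2, -10.32, 0.09] t 35.3
70 [282.5, 126.0] (4.0, 13.0) [605.  253.1  10.5]
449 [282.7, 221.3] (34.0, 13.0) [585.3 359.2  10.5]
```

Masks put the red marker at (593,316) mm, centred in its groove. Now the blue marker.

Emit:
play_rows(targets=[[1,0.75,0.457,0,-0.06,0,0],[1,0.75,0.457,0,0,0,0],[1,0.75,0.457,0,0,0,0],[1,0.75,0.457,0,0,0,0],[1,0.75,0.457,0,0,0,0],[1,0.75,0.457,0,0,0,0],[1,0.75,0.457,0,0,0,0],[1,0.75,0.457,0,0,0,0],[1,0.75,0.457,0,0,0,0],[1,0.75,0.457,0,0,0,0],[1,0.75,0.457,0,0,0,0],[1,0.75,0.457,0,0,0,0],[1,0.75,0.457,0,0,0,0],[1,0.75,0.457,0,0,0,0],[1,0.75,0.457,0,0,0,0]])

```text
time: 36.85
tcp_pos: [0.4499, -0.0529, 0.1988]
ee_rot: [0.002, 0.768, -0.641, -0.002]
force: [-0.3, 0.1, 1.0]
gripper_width: 0.0854
finger_force: 0.0
```

Emit:
play_rows(targets=[[1,0,0,0.16,0,0,0.976],[1,0,0,0.16,0,0,0.976],[1,0,0,0.16,0,0,0.976],[1,0,0,0.16,0,0,0.976],[1,0,0,0.16,0,0,0.976],[1,0,0,0.16,0,0,0.976],[1,0,0,0.16,0,0,0.976],[1,0,0,0.16,0,0,0.976],[1,0,0,0.16,0,0,0.976],[1,0,0,0.16,0,0,0.976],[1,0,0,0.16,0,0,0.976],[1,0,0,0.16,0,0,0.976],[1,0,0,0.16,0,0,0.976],[1,0,0,0.16,0,0,0.976],[1,0,0,0.16,0,0,0.976],[1,0,0,0.16,0,0,0.976],[1,0,0,0.16,0,0,0.976],[1,0,0,0,0,0,0]])

```text
time: 38.65
tcp_pos: [0.4496, -0.0519, 0.1168]
ee_rot: [-0.003, -0.15, 0.989, 0.001]
force: [0.4, 0.7, -0.8]
gripper_width: 0.0856
finger_force: 0.0
```

```bash
python3 - <<'E'
from m import *
plan([.451,-.0516,.0035],197.3)
c=grab("wrist"); m=mask(c,"blue",(240,60,330,400))
for a,ce,r in comps(m,20): print(a,ce,r[1],(plane(c,*ce,.0085)*1000).round(1))
E
```

```text
turn [0.03, -0.07, -0.01] shift [-0.05, -0.0, 3.78] t 38.65
139 [280.4, 132.8] (7.0, 18.0) [389.9 -70.6   8.5]
54 [246.6, 193.6] (5.269651889801025, 10.261953353881836) [446.6 -83.3   8.5]
325 [253.7, 227.7] (12.083976745605469, 26.923946380615234) [474.7 -69.1   8.5]
654 [281.5, 255.1] (42.0, 15.0) [492.7 -37.7   8.5]
```

Emit:
play_rows(targets=[[1,-0.05,0,0.6,0,-0.07,0],[1,0,0,0.8,0,0,0],[1,0,0,0.8,0,0,0],[1,0,0,0.8,0,0,0],[1,0,0,0.45,0,0,0],[1,0,0,0.2,0,0,0],[1,0,0,0.1,0,0,0],[0.5,0,0,0,0,0,0],[0.3,0,0,0,0,0,0],[0.05,0,0,0,0,0,0],[0.05,0,0,0,0,0,0],[0.05,0,0,0,0,0,0],[0.05,0,0,0,0,0,0],[0.05,0,0,0,0,0,0],[0.05,0,0,0,0,0,0],[0.05,0,0,0,0,0,0],[0.05,0,0,0,0,0,0]])

```text
time: 40.4
tcp_pos: [0.4519, -0.0516, 0.0052]
ee_rot: [0.001, -0.151, 0.989, 0.001]
force: [-0.9, -0.6, 6.3]
gripper_width: 0.0148
finger_force: 27.0
```

Emit:
play_rows(targets=[[0.05,0,0,-0.2,0,0,0],[0.05,0,0,-0.4,0,0,0],[0.05,0,0,-0.7,0,0,0],[0.05,0,0,-0.8,0,0,0],[0.05,0,0,-0.8,0,0,0],[0.05,0,0,-0.7,0,0,0],[0.05,0,0,-0.5,0,0,0],[0.05,0,0,0,0,0,0]])

```text
time: 41.2
tcp_pos: [0.4526, -0.052, 0.1299]
ee_rot: [0.002, -0.151, 0.989, 0.0]
force: [0.3, -0.5, 0.4]
gripper_width: 0.0143
finger_force: 26.2
```

```bash
python3 - <<'E'
from m import *
plan([.5515,.309,.1],280.2);plan([.5515,.309,.1],197.3)
c=grab("wrist"); m=mask(c,"blue",(240,40,330,400))
for a,ce,r in comps(m,20): print(a,ce,r[1],r[2])
E
```

```text
turn [-0.03, 0.03, -16.57] shift [-11.26, -5.38, 1.0] t 41.2
turn [-0.0, 0.04, 0.01] shift [-6.73, 10.51, 1.0] t 41.2
480 [280.5, 139.6] (14.0, 33.0) 90.0
50 [249.5, 185.9] (5.144957542419434, 9.775419235229492) 30.963756561279297
294 [255.9, 219.0] (11.726680755615234, 25.94282341003418) 31.607501983642578
1355 [281.0, 334.5] (54.99999237060547, 25.999996185302734) 90.0
```

Emit:
play_rows(targets=[[0.05,-0.25,0.35,0,0,0,0],[0.05,-0.45,0.7,0,0,0,0],[0.05,-0.45,0.7,0,0,0,0],[0.05,-0.45,0.7,0,0,0,0],[0.05,-0.45,0.7,0,0,0,0],[0.05,-0.45,0.7,0,0,0,0],[0.05,-0.45,0.7,0,0,0,0],[0.05,-0.45,0.7,0,0,0,0],[0.05,-0.45,0.7,0,0,0,0],[0.05,-0.45,0.7,0,0,0,0],[0.05,-0.45,0.7,0,0,0,0],[0.05,-0.45,0.7,0,0,0,0],[0.05,-0.45,0.7,0,0,0,0],[0.05,-0.45,0.7,0,0,0,0],[0.05,-0.45,0.7,0,0,0,0],[0.05,-0.25,0.35,0,0,0,0]])

```text
time: 42.85
tcp_pos: [0.5521, 0.312, 0.1273]
ee_rot: [-0.0, -0.151, 0.988, 0.001]
force: [0.2, -0.7, -0.3]
gripper_width: 0.0147
finger_force: 26.2
```

Emit:
play_rows(targets=[[0.05,0,0,0,0,0,-0.975],[0.05,0,0,0,0,0,-0.975],[0.05,0,0,0,0,0,-0.975],[0.05,0,0,0,0,0,-0.975],[0.05,0,0,0,0,0,-0.975],[0.05,0,0,0,0,0,-0.975],[0.05,0,0,0,0,0,-0.975],[0.05,0,0,0,0,0,-0.975],[0.05,0,0,0,0,0,-0.975],[0.05,0,0,0,0,0,-0.975],[0.05,0,0,0,0,0,-0.975],[0.05,0,0,0,0,0,-0.975],[0.05,0,0,0,0,0,-0.975],[0.05,0,0,0,0,0,-0.975],[0.05,0,0,0,0,0,-0.975],[0.05,0,0,0,0,0,-0.975],[0.05,0,0,0,0,0,-0.975],[0.05,0,0,0,0,0,0]])

```text
time: 44.65
tcp_pos: [0.5522, 0.3097, 0.1279]
ee_rot: [-0.0, 0.768, -0.641, -0.001]
force: [1.0, -0.2, -1.7]
gripper_width: 0.0146
finger_force: 26.2
```

```bash
python3 - <<'E'
from m import *
plan([.5515,.309,.0118],280.2)
E
```

```text
turn [0.0, 0.01, 0.02] shift [0.02, 0.03, 3.87] t 44.65
```

Emit:
play_rows(targets=[[0.05,0.02,0.03,0.4,0,0,0],[0.05,0,0,0.7,0,0,0],[0.05,0,0,0.7,0,0,0],[0.05,0,0,0.7,0,0,0],[0.05,0,0,0.6,0,0,0],[0.05,0,0,0.45,0,0,0],[0.05,0,0,0.2,0,0,0],[0.05,0,0,0.1,0,0,0],[0.05,0,0,0,0,0,0],[0.25,0,0,0,0,0,0],[0.3,0,0,0,0,0,0],[0.33,0,0,0,0,0,0],[0.33,0,0,0,0,0,0]])

```text
time: 45.95
tcp_pos: [0.552, 0.3092, 0.0133]
ee_rot: [-0.001, 0.767, -0.641, -0.0]
force: [-0.5, -1.0, -0.7]
gripper_width: 0.0282
finger_force: 0.0
```

Emit:
play_rows(targets=[[0.33,0,0,-0.2,0,0,0],[0.33,0,0,-0.4,0,0,0],[0.33,0,0,-0.8,0,0,0],[0.33,0,0,-0.8,0,0,0],[1,0,0,-0.8,0,0,0],[1,0,0,-0.8,0,0,0],[1,0,0,-0.8,0,0,0],[1,0,0,-0.8,0,0,0],[1,0,0,-0.8,0,0,0],[1,0,0,0,0,0,0]])

```text
time: 46.95
tcp_pos: [0.5529, 0.3093, 0.2033]
ee_rot: [-0.003, 0.767, -0.641, 0.001]
force: [0.5, 0.1, -0.7]
gripper_width: 0.0856
finger_force: 0.0
```

```bash
python3 - <<'E'
from m import *
plan([.3623,-.2865,.2],280.2);plan([.3623,-.2865,.2],181.5)
c=grab("wrist"); pickle.dump(c,open("w7.pkl","wb")); cv2.imwrite("pics/p6.png",c["p"])
for k in("red","blue"):
  for a,ce,r in comps(mask(c,k,(180,60,400,420)),20): print(k,a,ce,r[1],(plane(c,*ce,.0105)*1000).round(1))
E
```

```text
turn [-0.07, 0.03, 0.0] shift [18.42, 9.77, 0.11] t 46.95
turn [-0.03, 0.08, 19.74] shift [6.87, -19.69, 0.11] t 46.95
red 78 [243.2, 126.3] (5.0, 13.0) [605.4 253.2  10.5]
red 424 [247.3, 221.3] (33.37331771850586, 13.029582023620605) [585.4 359.3  10.5]
blue 67 [282.4, 125.9] (4.0, 13.0) [564.1 245.4  10.5]
blue 408 [282.4, 221.0] (34.0, 12.0) [544.8 351.5  10.5]
```

Both markers now sit centred in their grooves (blue centre ≈(552.6,308.7)). Now the glue stick.

Emit:
play_rows(targets=[[1,0.84,0.444,0,-0.07,0,0],[1,0.84,0.444,0,0,0,0],[1,0.84,0.444,0,0,0,0],[1,0.84,0.444,0,0,0,0],[1,0.84,0.444,0,0,0,0],[1,0.84,0.444,0,0,0,0],[1,0.84,0.444,0,0,0,0],[1,0.84,0.444,0,0,0,0],[1,0.84,0.444,0,0,0,0],[1,0.84,0.444,0,0,0,0],[1,0.84,0.444,0,0,0,0],[1,0.84,0.444,0,0,0,0],[1,0.84,0.444,0,0,0,0],[1,0.84,0.444,0,0,0,0],[1,0.84,0.444,0,0,0,0],[1,0.84,0.444,0,0,0,0],[1,0.84,0.444,0,0,0,0],[1,0.84,0.444,0,0,0,0],[1,0.84,0.444,0,0,0,0],[1,0.84,0.444,0,0,0,0]])

```text
time: 49.0
tcp_pos: [0.378, -0.2351, 0.1994]
ee_rot: [0.002, 0.767, -0.641, -0.003]
force: [0.3, -0.5, -0.6]
gripper_width: 0.0858
finger_force: 0.0
```

```bash
python3 - <<'E'
from m import *
plan([.3623,-.2865,.2],280.2); print(arm.state()["qpos"].round(2))
E
```

```text
turn [0.06, 0.02, -0.0] shift [1.59, 0.82, -0.02] t 49.0
[-0.74  0.14 -0.29  1.14 -0.   -2.49]
```

Emit:
play_rows(targets=[[1,0.8,0.41,0,0,0,0],[1,0.79,0.41,0,0,0,0],[1,0,0,0,0,0,0]])

```text
time: 49.3
tcp_pos: [0.3622, -0.2878, 0.1993]
ee_rot: [0.002, 0.766, -0.642, -0.003]
force: [-0.4, 0.2, -0.8]
gripper_width: 0.0854
finger_force: 0.0
```

Emit:
play_rows(targets=[[1,0,0,0.12,0,0,0.987],[1,0,0,0.12,0,0,0.987],[1,0,0,0.12,0,0,0.987],[1,0,0,0.12,0,0,0.987],[1,0,0,0.12,0,0,0.987],[1,0,0,0.12,0,0,0.987],[1,0,0,0.12,0,0,0.987],[1,0,0,0.12,0,0,0.987],[1,0,0,0.12,0,0,0.987],[1,0,0,0.12,0,0,0.987],[1,0,0,0.12,0,0,0.987],[1,0,0,0.12,0,0,0.987],[1,0,0,0.12,0,0,0.987],[1,0,0,0.12,0,0,0.987],[1,0,0,0.12,0,0,0.987],[1,0,0,0.12,0,0,0.987],[1,0,0,0.12,0,0,0.987],[1,0,0,0.12,0,0,0.987],[1,0,0,0.12,0,0,0.987],[1,0,0,0.12,0,0,0.987]])

```text
time: 51.3
tcp_pos: [0.3626, -0.2847, 0.1274]
ee_rot: [-0.003, -0.012, 1.0, 0.001]
force: [0.1, 0.4, -0.6]
gripper_width: 0.0857
finger_force: 0.0
```

```bash
python3 - <<'E'
from m import *
plan([.3623,-.2865,.005],181.5)
c=grab("wrist")
for a,ce,r in comps(mask(c,"red",(220,40,340,420)),60): print(a,ce,np.round(r[1]),round(r[2],1),(plane(c,*ce,.014)*1000).round(1))
print("expected cap centre",proj(c,(.3945,-.2857,.014)),"foot end",proj(c,(.315,-.2875,.012)))
g=cv2.cvtColor(c["p"],cv2.COLOR_BGR2HSV)
E
```

```text
turn [0.01, -0.07, -0.04] shift [0.01, -0.06, 4.08] t 51.3
765 [278.9, 240.8] [34. 24.] 90.0 [ 396.2 -285.5   14. ]
77 [262.5, 231.6] [14.  6.] 90.0 [ 387.6 -300.5   14. ]
expected cap centre [278.70626412 239.05675499] foot end [278.59314263 150.57140162]
```

Emit:
play_rows(targets=[[1,0,-0.06,0.6,0,-0.07,-0.04],[1,0,0,0.8,0,0,0],[1,0,0,0.8,0,0,0],[1,0,0,0.8,0,0,0],[1,0,0,0.6,0,0,0],[1,0,0,0.35,0,0,0],[1,0,0,0.17,0,0,0],[0.5,0,0,0,0,0,0],[0.4,0,0,0,0,0,0],[0.15,0,0,0,0,0,0],[0.15,0,0,0,0,0,0],[0.15,0,0,0,0,0,0],[0.15,0,0,0,0,0,0],[0.15,0,0,0,0,0,0],[0.15,0,0,0,0,0,0],[0.15,0,0,0,0,0,0],[0.15,0,0,0,0,0,0]])

```text
time: 53.05
tcp_pos: [0.3629, -0.2875, 0.0046]
ee_rot: [0.001, -0.015, 1.0, 0.0]
force: [-0.4, 0.6, 5.3]
gripper_width: 0.0224
finger_force: 26.0
```

Emit:
play_rows(targets=[[0.15,0,0,-0.2,0,0,0],[0.15,0,0,-0.4,0,0,0],[0.15,0,0,-0.7,0,0,0],[0.15,0,0,-0.8,0,0,0],[0.15,0,0,-0.8,0,0,0],[0.15,0,0,-0.7,0,0,0],[0.15,0,0,-0.2,0,0,0],[0.15,0,0,0,0,0,0]])

```text
time: 53.85
tcp_pos: [0.3629, -0.2877, 0.1187]
ee_rot: [0.001, -0.015, 1.0, -0.0]
force: [-0.3, -0.3, -0.5]
gripper_width: 0.0224
finger_force: 25.4
```

```bash
python3 - <<'E'
from m import *
plan([.539,-.3235,.1],267);plan([.539,-.3235,.1],181.5)
c=grab("wrist")
for a,ce,r in comps(mask(c,"red",(220,40,340,420)),60): print(a,ce,np.round(r[1]),round(r[2],1))
E
```

```text
turn [-0.02, 0.01, -17.06] shift [0.88, -5.92, 0.62] t 53.85
turn [-0.01, 0.02, 0.04] shift [-5.84, -1.35, 0.62] t 53.85
2018 [280.3, 334.1] [44. 60.] 1.6
```

Emit:
play_rows(targets=[[0.15,0,0,0,0,0,-0.948],[0.15,0,0,0,0,0,-0.948],[0.15,0,0,0,0,0,-0.948],[0.15,0,0,0,0,0,-0.948],[0.15,0,0,0,0,0,-0.948],[0.15,0,0,0,0,0,-0.948],[0.15,0,0,0,0,0,-0.948],[0.15,0,0,0,0,0,-0.948],[0.15,0,0,0,0,0,-0.948],[0.15,0,0,0,0,0,-0.948],[0.15,0,0,0,0,0,-0.948],[0.15,0,0,0,0,0,-0.948],[0.15,0,0,0,0,0,-0.948],[0.15,0,0,0,0,0,-0.948],[0.15,0,0,0,0,0,-0.948],[0.15,0,0,0,0,0,-0.948],[0.15,0,0,0,0,0,-0.948],[0.15,0,0,0,0,0,-0.948]])

```text
time: 55.7
tcp_pos: [0.3622, -0.2869, 0.1168]
ee_rot: [0.001, -0.69, 0.724, 0.001]
force: [0.6, 0.5, -0.4]
gripper_width: 0.0222
finger_force: 25.3
```

Emit:
play_rows(targets=[[0.15,0.08,-0.3,0,0,0,0],[0.15,0.08,-0.6,0,0,0,0],[0.15,0.08,-0.6,0,0,0,0],[0.15,0.08,-0.6,0,0,0,0],[0.15,0.08,-0.6,0,0,0,0],[0.15,0.08,-0.6,0,0,0,0],[0.15,0.08,-0.6,0,0,0,0],[0.15,0.08,-0.6,0,0,0,0],[0.15,0.08,-0.6,0,0,0,0],[0.15,0.08,-0.5,0,0,0,0],[0.15,0.08,-0.32,0,0,0,0],[0.15,0,0,0,0,0,0],[0.15,0,0,0,0,0,0]])

```text
time: 57.0
tcp_pos: [0.5383, -0.3228, 0.1176]
ee_rot: [0.0, -0.688, 0.725, 0.001]
force: [-0.5, -0.1, -0.2]
gripper_width: 0.0222
finger_force: 25.3
```

```bash
python3 - <<'E'
from m import *
plan([.539,-.3235,.0115],267)
c=grab("wrist"); v=c["p"].copy()
a=np.radians(-3); X=np.array([np.cos(a),np.sin(a)]);Y=np.array([-np.sin(a),np.cos(a)])
for g in(-25,25):
    P=[proj(c,[*(np.array([.564,-.3248])+X*(g+sx*22.5)/1000+Y*sy*.058),.009]) for sx,sy in((-1,-1),(1,-1),(1,1),(-1,1))]; cv2.polylines(v,[np.int32(P)],True,(0,255,0),1)
cv2.imwrite("pics/p7.png",v)
E
```

```text
turn [0.0, 0.01, -0.0] shift [0.02, -0.02, 3.54] t 57.0
```

View pics/p7.png

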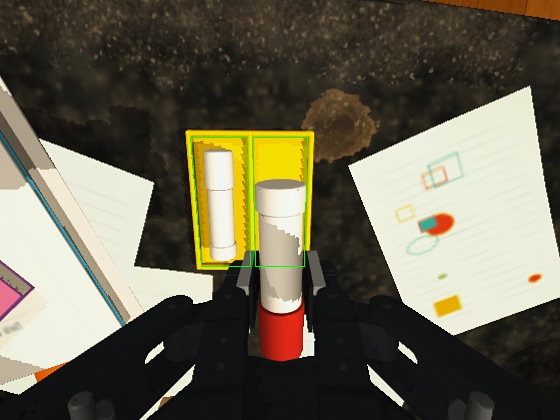

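The outline fits the yellow tray, and the stick (280,250) is over the empty groove, in line with it. Lowering and releasing.

Emit:
play_rows(targets=[[0.15,0,0,0.4,0,0,0],[0.15,0,0,0.7,0,0,0],[0.15,0,0,0.7,0,0,0],[0.15,0,0,0.7,0,0,0],[0.15,0,0,0.5,0,0,0],[0.15,0,0,0.3,0,0,0],[0.15,0,0,0.15,0,0,0],[0.15,0,0,0.07,0,0,0],[0.15,0,0,0,0,0,0],[0.33,0,0,0,0,0,0],[0.38,0,0,0,0,0,0],[0.4,0,0,0,0,0,0],[0.4,0,0,0,0,0,0]])

```text
time: 58.35
tcp_pos: [0.5388, -0.323, 0.0127]
ee_rot: [0.0, -0.689, 0.725, -0.0]
force: [-0.3, -0.2, -0.5]
gripper_width: 0.0341
finger_force: 0.0
```

Emit:
play_rows(targets=[[0.4,0,0,-0.2,0,0,0],[0.4,0,0,-0.4,0,0,0],[0.4,0,0,-0.8,0,0,0],[0.4,0,0,-0.8,0,0,0],[1,0,0,-0.8,0,0,0],[1,0,0,-0.8,0,0,0],[1,0,0,-0.8,0,0,0],[1,0,0,-0.8,0,0,0],[1,0,0,-0.8,0,0,0],[1,0,0,0,0,0,0]])

```text
time: 59.35
tcp_pos: [0.5396, -0.3238, 0.2028]
ee_rot: [0.001, -0.689, 0.725, -0.003]
force: [0.4, -0.5, -0.2]
gripper_width: 0.0853
finger_force: 0.0
```

```bash
python3 - <<'E'
from m import *
c=grab("wrist")
for a,ce,r in comps(mask(c,"red",(200,40,360,420)),60): print("gluecap",a,ce,np.round(r[1]),round(r[2],1),(plane(c,*ce,.018)*1000).round(1))
h=cv2.cvtColor(c["p"],cv2.COLOR_BGR2HSV); w=((h[...,1]<50)&(h[...,2]>150)).astype(np.uint8); w[:, :180]=0; w[:,400:]=0
for a,ce,r in comps(w,150): print("white",a,ce,np.round(r[0]),np.round(r[1]),round(r[2],1),(plane(c,*ce,.018)*1000).round(1))
# scene/side check of bottle caps in the rack: expected tips at z=.084
for n in("scene","side"):
    s=grab(n); pickle.dump(s,open(n+"1.pkl","wb")); cv2.imwrite(f"pics/{n}1.png",s["p"])
    for k,x,y in(("red",.6363,-.0324),("blue",.6293,.017)):
        t,b=proj(s,(x,y,.084)),proj(s,(x,y,.045)); x0,y0=np.int32(np.minimum(t,b))-[9,4]; x1,y1=np.int32(np.maximum(t,b))+[9,8]
        print(n,k,"tip",t.round(1),"body",b.round(1),[(a,ce) for a,ce,r in comps(mask(s,k,(max(x0,0),max(y0,0),x1,y1)),6)])
    print(n,"eraser",[(a,ce,(plane(s,*ce,.015)*1000).round(0)) for a,ce,r in comps(mask(s,"teal",(205,215,335,245)),40)])
E
```

```text
gluecap 481 [282.9, 215.6] [26. 19.] 90.0 [ 540.1 -291.1   18. ]
white 5385 [375.5, 191.5] [366. 200.] [147.  65.] 90.0 [ 435.9 -314.1   18. ]
white 1504 [237.4, 183.7] [237. 185.] [84. 21.] 88.5 [ 588.5 -330.7   18. ]
white 877 [283.0, 174.3] [281. 174.] [57. 19.] 90.0 [ 537.6 -338.6   18. ]
white 12649 [280.0, 311.7] [280. 305.] [216. 113.] 7.8 [ 550.1 -163.5   18. ]
scene red tip [296.5 194.3] body [296.5 205.9] [(67, [296.5, 207.9])]
scene blue tip [282.1 191.8] body [282.2 203.2] [(32, [282.9, 205.6])]
scene eraser [(178, [230.6, 233.2], array([422.,  58.,  15.]))]
side red tip [265.5 176.5] body [266.2 190.5] [(40, [267.3, 190.1])]
side blue tip [256.1 182.3] body [256.9 196.7] [(32, [257.6, 197.0])]
side eraser [(410, [311.3, 234.2], array([433.,  78.,  15.]))]
```

```bash
python3 -c "
from h import *
print(arm.hand_in())"
```

```text
the job is handed in; nothing more can be done
None
```

I handed in with the bottles in the two empty wells, the markers in the two empty grooves, and the glue stick in the yellow tray. Camera checks agree, except that I inferred the bottles' seating from how far down I let them go, and the hand-in gave no verdict.

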